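# Stand the UV torch over a freshly glued phone camera window

## Robot

A 7-joint arm with a two-finger parallel gripper is mounted at the origin on the work surface. World frame = base frame: x ahead of the robot, y to its left, z up, the work surface at z = 0. Lengths are in m, angles in rad, forces in N, time in s.
With the tool pointing down it reaches from about 0.4 to 0.875 m from the base axis. Payload 19.3 kg.
Tool frame: the origin (TCP) lies between the finger pads; the fingertips stand 17 mm ahead of it and the grasp point (between the pads) lies 2 mm behind it (bot.tips_ahead is the z of the fingertips in the tool frame, in m); z points along the fingers, y is the direction in which the jaws open and shut (so a half turn about z gives the same grasp; the last joint's range is limited). The gripper opens to 85 mm and grips with 20 to 120 N. Pads are 22 mm wide; open, the fingers measure 114 mm over their backs; the gripper's body (76 mm by 85 mm) begins 54 mm behind the grasp point. The pads swing forward as they close: fully open they stand 13 mm farther back than shut.
Start: joints at [-1.28, 0.521, -0.036, 1.599, 0.021, 1.021, -0.113], TCP at [0.221, 0.585, 0.248] pointing down, gripper open.
Joint ranges: [-2.91, 2.91], [-0.3, 2.13], [-1.5, 1.42], [0.17, 2.43], [-1.26, 4.41], [0.16, 1.93], [-2.52, 2.52]. Speed limits (rad/s): [1.89, 1.89, 2.39, 2.39, 3.01, 3.01, 3.01].

## Interface

Orientations are given as [roll, pitch, yaw] about the fixed x, y, z axes, in that order (R = Rz(yaw) Ry(pitch) Rx(roll)).
In Python, from workcell import telemetry, cams, job, bot gives the robot as it stands.
- The arm moves only by the tool arm_command, never from a script. Its argument "deltas" is a list of rows, each a list of 7 numbers: the opening, from -1 (shut) to 1 (fully open), so that 0 is half open, then the shift along the tool's x, y, z normalised to -1 to 1, where 1 is 150 mm, then the turn, a rotation vector about the tool's x, y, z normalised to -1 to 1, where 1 is 45 degrees. In form: [[hand, tx, ty, tz, rx, ry, rz], ...]. A call has 1 to 8 rows; each row is the pose to reach, as a shift and turn from the pose commanded when the call began, along the tool's axes at that moment; what a row does not reach only later rows make up. A row lasts 1/8 s, in which the tool goes at most 62.5 mm and 10.7 degrees, less where a joint would pass 70% of its speed; a pose out of reach is approached as far as the arm can. A call with a number of a shift or a turn outside -1 to 1 is refused whole. A call with a gripper value outside its range is refused whole. The fingers move at their own pace and stop on an object; "newtons" is the grip in N (left out, the last holds). Time passes only in rows, so rows that repeat a pose let the fingers close. It gives the time, the measured TCP pose, the force and the opening at its end, in the units of the state.
- telemetry.observe(): the state, without advancing time (a new reading comes with each control period).
- cams.grab_frame(name): name is "scene" or "top" or "wrist"; returns the picture (384x512x3 uint8, blue, green, red); there is no depth.
- cams.get_calibration(name): a dict with "fx", "fy", "cx", "cy" (pixels), "k1" (the pictures are not rectified: a ray, as slopes to the right and down, at radius r is drawn at 1 + k1 r^2 times it, then the intrinsics apply), "R" (3x3) and "t" (3): a world point X has camera coordinates R X + t. Camera axes: x right, y down, z forward; pixel columns grow to the right and rows downward; lengths in m; the calibration is good to about 2 mm. A picture is of the moment at which its call begins: read the wrist's pose just before it. get_calibration takes no time and is no camera call; for the wrist camera it gives the pose at the moment of the call.
- job.job_done(): hands the job in, once; it reports no verdict.
The state is a dict: "clock": time; "qpos": joint angles; "qd": joint speeds; "joint_efforts": joint torques, N m; "position": TCP position; "tool_rot": TCP orientation; "force": force on the tool from outside, world axes, zero at the start; "moment": the same for the moment, N m; "grip_width": finger opening in m.
Only numpy, scipy, OpenCV 4.12 (cv2) and the standard library are available. Lean on these libraries where they do the work, as an engineer would, in place of code of your own. Each camera call takes 0.05 s, during which the arm holds its last target.

## Task

The UV torch has rolled half under the low shelf on the left: draw it out by its head, lay it on the open mat clear of the shelf and let go. Then take it by the tail and tip it up on the rim of its head, keeping the rim down on the mat, until it is upright on the mat with the lens down, and from there set it gently over the middle of the round camera window of the phone that lies back up, so that it stands there by itself with the window wholly covered, ready to cure the glue. Leave the other things on the mat where they are.

Things in the scene. Friction and masses are not known exactly. Their poses are not given: they have to be found in the camera images.
- torch: UV hand torch, dark metal, 150 mm long, 120 to 240 g, lying level, tail under the riser, 65 to 80 mm of its head end sticking out. Origin: centre of the flat lens face, on its axis. x runs along it from lens to tail: straight up when it stands on its lens. Head: round steel bezel 36 mm dia. to x = 6 mm, then an octagon 36 mm across flats to x = 36 mm, lying on a flat (side flats upright).
- torch_tail (a point): Centre of the end of the torch's tail cap, on its axis, 146 mm from the lens face. The cap is round, 32 mm dia. and 30 mm long (x = 116 to 146 mm), with a soft button 18 mm dia., 4 mm thick, on its end; the handle before it is 26 mm dia. Centre of mass about 54 mm from the lens face. The lens opening is 32 mm dia.
- riser: Low riser shelf fixed at the left: wooden board 200 x 360 x 10 mm, underside 64 mm and top 74 mm above the table, side panels at its two ends. Origin: on the table under its centre. x points from the open front edge (x = -100 mm) to the back, y along its length. A supply unit and dead screens stand on it up to 163 mm above the table, at least 70 mm behind the front edge.
- phone: The phone to be cured: 150 x 74 x 9 mm, 190 g, loose, lying back up on the mat: grey back with one round camera window. Origin: centre of its underside, z up, x along its length towards the window's end.
- lens_window (a point): Centre of the phone's round camera window, in the plane of the back (9 mm above the phone's underside), 45 mm from the phone's centre along its x. The dark glass is 12 mm dia. in a flat steel ring 20 mm dia., flush with the back.
- mat: Blue silicone work mat fixed to the table, 3 mm thick: its top, on which everything lies, is 3 mm above the work surface (z = 0.003). It reaches from x = 0.33 to 0.82 and y = -0.40 to 0.46; moulded tray walls 6 mm high beyond x = 0.74. Origin: its centre, on the table.
- phone_b: Bystander: another phone of the same size, black screen up. Origin: centre of its underside, x along its length.
- jar: Bystander: round flux jar, 38 mm dia., 34 mm tall, standing before the shelf beside the torch. Origin: centre of its underside.
- screwdriver: Bystander: screwdriver, 150 mm long, lying at the far side of the mat, its x axis along it. Origin: under its middle.
- battery: Bystander: flat phone battery 40 x 88 x 5 mm at the near side of the mat. Origin: centre of its underside, y along its length.
- tape: Bystander: roll of amber tape lying flat, 60 mm dia., 18 mm tall, at the near side of the mat. Origin: centre of its underside.
- spool: Bystander: solder spool standing on its flange, 48 mm dia., 42 mm tall, at the near side of the mat. Origin: centre of its underside.
Mind the look-alikes: they are no part of the job. Leave any orange or purple look-alike of the torch alone.

How it is judged:
By the outcome, as a careful person would: the job done as asked, in the order asked, and still so for the second after the job is handed in, with the robot touching nothing.
It also fails if it takes over 69 s, if anything falls off the work surface, if the arm or the gripper's body presses on something with over 40 N, if the wrist force passes 120 N, or if a joint passes its speed limit or range.

## Working session

There is one attempt and no reset: what is moved stays moved. The work goes in short steps, Python scripts to look and compute and a tool call to move; the robot and the scene stay as the last step left them, time stands still between calls to the robot, and variables do not carry over. Pictures are saved under pics/ and viewed, and the job is handed in when it is done.

Besides the shell and the picture viewer there is one more tool, called after "Request:" as name(argument=value, ...) on one line, values as JSON. arm_command: Moves the arm, as the interface text tells. Its arguments: {"type":"object","properties":{"deltas":{"type":"array","items":{"type":"array","items":{"type":"number"}}},"newtons":{"type":"number"}},"required":["deltas"]}

```bash
ls; mkdir -p pics
python3 - <<'E'
from workcell import telemetry,cams,job,bot
import cv2,numpy as np
print(telemetry.observe())
print([a for a in dir(bot) if a[0]!='_'])
for n in ["scene","top","wrist"]:
    c=cams.get_calibration(n); print(n,c)
    cv2.imwrite(f"pics/{n}0.png",cams.grab_frame(n))
E
```

```text
pics
{'clock': 0.0, 'qpos': array([-1.28019575,  0.5220225 , -0.03633454,  1.59997533,  0.02124892,
        1.02109777, -0.11279604]), 'qd': array([-1.12742205e-03, -7.29056999e-04,  3.32424452e-05,  7.55422145e-04,
       -1.12748792e-03, -2.08439825e-03,  2.17054025e-04]), 'joint_efforts': array([-9.78339667e-04, -9.27134871e+01,  1.97926439e+00, -3.69915462e+01,
        1.76816282e-02,  8.46635608e-03,  3.01703392e-05]), 'position': array([0.22057313, 0.58446062, 0.24773207]), 'tool_rot': array([-3.14048192e+00,  1.16896909e-04,  2.78081731e+00]), 'force': array([-0.23435569, -0.39507417, -0.3598535 ]), 'moment': array([ 0.02995254, -0.01786094,  0.05567653]), 'grip_width': 0.08599441508464904}
['IKError', 'tips_ahead']
scene {'fx': 410.75673793874296, 'fy': 410.75673793874296, 'cx': 262.42861042687116, 'cy': 187.912380388335, 'k1': -0.1378428378242335, 'R': array([[-0.88150059,  0.47215409, -0.00521866],
       [ 0.36927091,  0.68244799, -0.63079611],
       [-0.29427149, -0.55797424, -0.77593108]]), 't': array([ 0.2949019 , -0.2260841 ,  1.65860926])}
top {'fx': 346.5883382436191, 'fy': 346.5883382436191, 'cx': 253.60235789385686, 'cy': 189.53199714093938, 'k1': 0.0036083072715260003, 'R': array([[-3.52454286e-04, -9.99824447e-01, -1.87336783e-02],
       [-9.98071419e-01,  1.51460805e-03, -6.20576266e-02],
       [ 6.20751064e-02,  1.86756764e-02, -9.97896738e-01]]), 't': array([0.17386337, 0.41568081, 1.00122291])}
wrist {'fx': 278.3600019816483, 'fy': 278.3600019816483, 'cx': 255.02668325985204, 'cy': 190.73424756677235, 'k1': -0.00013809898517993098, 'R': array([[ 0.35353998,  0.93541797, -0.00164478],
       [ 0.88414624, -0.33358672,  0.32711668],
       [ 0.30544215, -0.11710305, -0.94498252]]), 't': array([-0.62315045, -0.04356508,  0.38052946])}
```

View pics/scene0.png

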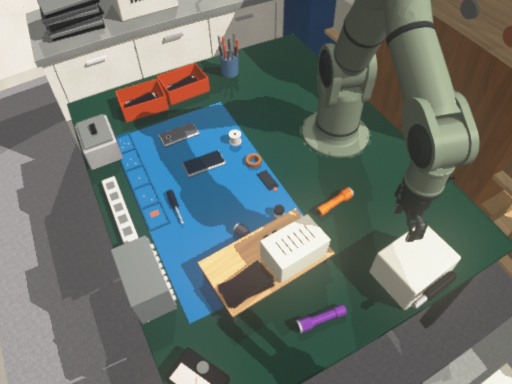

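View pics/top0.png

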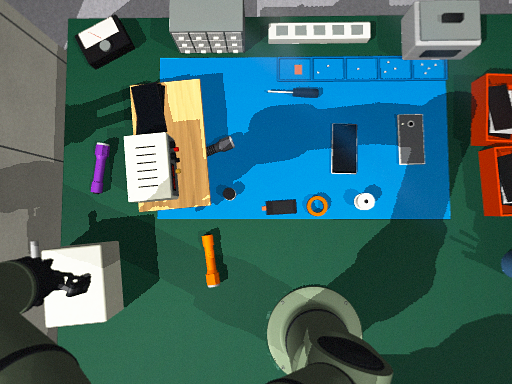

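View pics/wrist0.png

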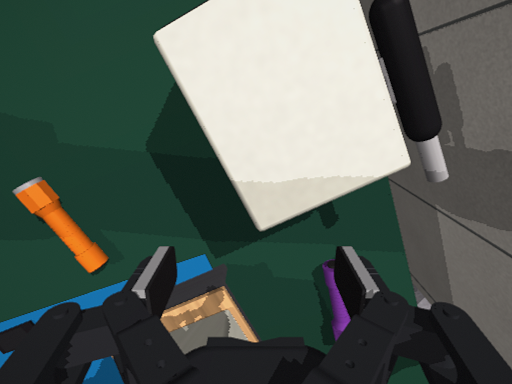

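Candidates in the top view: a dark torch at (222,145), half under the shelf; an orange one at (211,260) and a purple one at (102,168), both look-alikes. I choose the dark one and check it in a close crop. The phone that lies back up is at (411,140), with its window near (410,124); the black-screen phone is at (344,148).

```bash
cat > h.py <<'E'
from workcell import telemetry,cams,job,bot
import cv2,numpy as np
from scipy.spatial.transform import Rotation as Ro
def ray(c,u,v):
    xd=np.array([(u-c['cx'])/c['fx'],(v-c['cy'])/c['fy']]); x=xd.copy()
    for _ in range(20): x=xd/(1+c['k1']*(x@x))
    R=np.array(c['R']);t=np.array(c['t'])
    return -R.T@t, R.T@np.array([x[0],x[1],1])
def plane(c,u,v,z):
    o,d=ray(c,u,v); return o+d*(z-o[2])/d[2]
def proj(c,X):
    p=np.array(c['R'])@np.array(X)+np.array(c['t']); x=p[:2]/p[2]; x=x*(1+c['k1']*(x@x))
    return x*[c['fx'],c['fy']]+[c['cx'],c['cy']]
def two(c1,p1,c2,p2):
    o1,d1=ray(c1,*p1);o2,d2=ray(c2,*p2)
    s=np.linalg.lstsq(np.stack([d1,-d2],1),o2-o1,rcond=None)[0]
    a,b=o1+s[0]*d1,o2+s[1]*d2
    return (a+b)/2,np.linalg.norm(a-b)
def st():
    s=telemetry.observe(); print('t',round(s['clock'],2),'p',s['position'].round(4),'r',s['tool_rot'].round(4),'F',s['force'].round(1),'M',s['moment'].round(2),'w',round(s['grip_width'],4),'q',s['qpos'].round(2)); return s
def crop(im,x0,y0,x1,y1,f,name):
    cv2.imwrite('pics/'+name,cv2.resize(im[y0:y1,x0:x1],None,fx=f,fy=f,interpolation=cv2.INTER_CUBIC))
E
python3 - <<'E'
from h import *
t=cv2.imread('pics/top0.png');s=cv2.imread('pics/scene0.png')
crop(t,195,120,255,205,7,'ct.png');crop(t,385,100,435,175,8,'cp.png');crop(s,200,180,320,260,6,'cs.png')
E
```

```text
(no output)
```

View pics/ct.png

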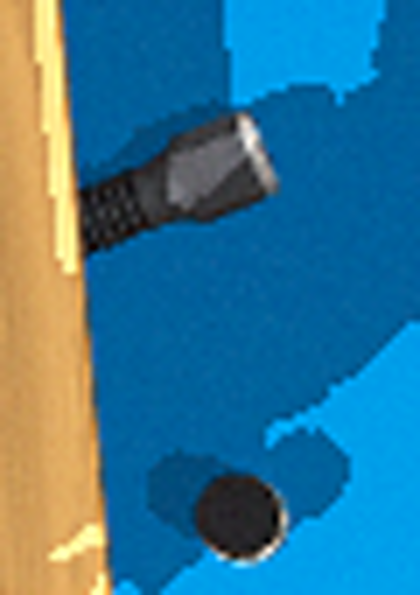

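View pics/cp.png

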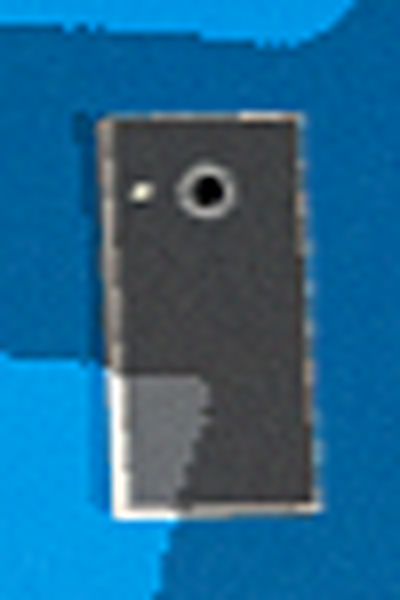

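View pics/cs.png

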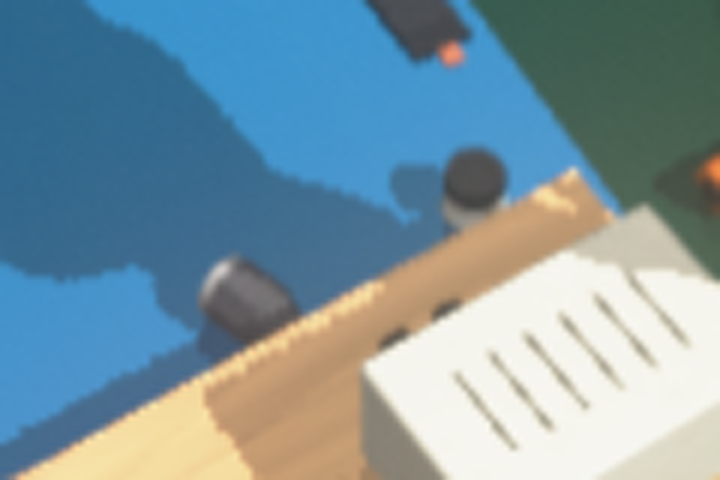

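Run:
```python
from h import *
c=cams.get_calibration('top')
P=lambda u,v,z:plane(c,u,v,z)[:2].round(4)
f=lambda x,y:(195+(x+.5)/7-.5,120+(y+.5)/7-.5)
a=P(*f(243,113),.021);b=P(*f(277,190),.021);m=(a+b)/2
h=P(*f(82,214),.021)
print('lens',a,b,m,np.linalg.norm(a-b),'handle',h,np.linalg.norm(m-h),'ang',np.degrees(np.arctan2(*(h-m)[::-1])))
print('jar',P(*f(242,517),.037))
print('shelf edge',P(*f(65,0),.074),P(*f(108,590),.074))
g=lambda x,y:(385+(x+.5)/8-.5,100+(y+.5)/8-.5)
print('win',P(*g(206,190),.012))
for q in [(103,118),(301,116),(320,510),(117,517)]: print(P(*g(*q),.010))
for n,q in dict(pb=(344,148),pbl=(332,125),spool=(364,201),tape=(317,205),bat=(280,207),sdL=(268,91),sdR=(320,92)).items(): print(n,P(*q,.01))
cs=cams.get_calibration('scene')
print('sc lens',proj(cs,[*m,.021]),'win',proj(cs,[*P(*g(206,190),.012),.012]))
```

```text
lens [0.5743 0.2449] [0.5416 0.2305] [0.55795 0.2377 ] 0.035730239293909075 handle [0.5317 0.3125] 0.07927233123858536 ang 109.3377997972478
jar [0.4034 0.2432]
shelf edge [0.6087 0.3116] [0.3727 0.2927]
win [ 0.6107 -0.2882]
[ 0.6384 -0.2521]
[ 0.6387 -0.3246]
[ 0.4923 -0.3271]
[ 0.4899 -0.2534]
pb [ 0.5385 -0.0933]
pbl [ 0.6075 -0.059 ]
spool [ 0.3821 -0.1488]
tape [ 0.3705 -0.0119]
bat [0.3647 0.0962]
sdL [0.7116 0.1303]
sdR [ 0.7074 -0.0247]
sc lens [236.58454012 227.19862898] win [167.72386511 136.80806236]
```

Run:
```python
from h import *
s=st(); R=Ro.from_euler('xyz',s['tool_rot']).as_matrix()
c=cams.get_calibration('wrist')
p=-c['R'].T@c['t']; print('cam in tool',R.T@(p-s['position']),'view dir',R.T@c['R'][2], bot.tips_ahead)
# go-to helper
open('h.py','a').write('''
def go(p,yaw=None,rot=None,base=None):
    s=telemetry.observe() if base is None else base
    R0=Ro.from_euler('xyz',s['tool_rot']); R1=rot if rot is not None else Ro.from_euler('xyz',[np.pi,0,yaw])
    d=R0.inv().apply(np.array(p)-s['position'])/.15; r=(R0.inv()*R1).as_rotvec()/(np.pi/4)
    print('shift',d.round(4),'turn',r.round(4)); return d,r
''')
from h import *
import importlib,h; importlib.reload(h)
y=np.radians(109.3)
h.go([.45,.30,.27],y); h.go([.552,.254,.20],y)
```

```text
t 0.15 p [0.2206 0.5845 0.2479] r [-3.1407e+00  1.0000e-04  2.7808e+00] F [ 1.1 -0.1 -0.3] M [0.01 0.01 0.  ] w 0.0855 q [-1.28  0.52 -0.04  1.6   0.02  1.02 -0.11]
cam in tool [ 0.08297949 -0.00103735 -0.12504312] view dir [-3.27049553e-01 -7.73377051e-04  9.45006874e-01] 0.017
shift [-2.1006 -1.235  -0.1464] turn [-1.0000e-03  6.0000e-04  1.1117e+00]
shift [-2.8451 -1.2814  0.3203] turn [-1.0000e-03  6.0000e-04  1.1117e+00]
```

Request:
arm_command(deltas=[[1, -0.25, -0.1, -0.1, 0, 0, 0.1], [1, -0.6, -0.27, -0.2, 0, 0, 0.3], [1, -1, -0.45, -0.3, 0, 0, 0.5], [1, -1, -0.45, -0.3, 0, 0, 0.5]], newtons=40)

```text
clock: 0.65
position: [0.3408, 0.4655, 0.2945]
tool_rot: [3.14, 0.001, 2.38]
force: [-0.1, 0.8, -0.3]
grip_width: 0.0857
```

Run:
```python
from h import *
s=st()
y=np.radians(109.3); R=Ro.from_euler('xyz',[np.pi,0,y])*Ro.from_rotvec([0,-np.radians(12),0])
print(R.as_matrix().round(2))
go([.552,.254,.27],rot=R)
```

```text
t 0.65 p [0.3408 0.4655 0.2945] r [3.1400e+00 1.3000e-03 2.3796e+00] F [-0.1  0.8 -0.3] M [0.08 0.05 0.03] w 0.0857 q [-1.11  0.4   0.09  1.68 -0.04  1.06 -0.2 ]
[[-0.32  0.94  0.07]
 [ 0.92  0.33 -0.2 ]
 [-0.21  0.   -0.98]]
shift [-1.9919 -0.0487  0.1658] turn [ 0.0654 -0.2605  0.5985]
```

Run:
```python
from h import *
s=st()
y=np.radians(109.3); R=Ro.from_euler('xyz',[np.pi,0,y])*Ro.from_rotvec([0,np.radians(12),0])
print(R.as_matrix().round(2))
go([.552,.254,.27],rot=R)
```

```text
t 0.65 p [0.3408 0.4655 0.2945] r [3.1400e+00 1.3000e-03 2.3796e+00] F [-0.1  0.8 -0.3] M [0.08 0.05 0.03] w 0.0857 q [-1.11  0.4   0.09  1.68 -0.04  1.06 -0.2 ]
[[-0.32  0.94 -0.07]
 [ 0.92  0.33  0.2 ]
 [ 0.21  0.   -0.98]]
shift [-1.9919 -0.0487  0.1658] turn [-0.0605  0.2629  0.599 ]
```

Request:
arm_command(deltas=[[1, -0.3, 0, 0, 0, 0, 0.1], [1, -0.7, 0, 0, 0, 0.1, 0.3], [1, -1, 0, 0, 0, 0.2, 0.55], [1, -1, 0, 0, 0, 0.2, 0.55]])

```text
clock: 1.15
position: [0.4494, 0.3626, 0.293]
tool_rot: [-3.108, -0.152, 1.944]
force: [-0.2, 0.7, 0.0]
grip_width: 0.0852
```

Run:
```python
from h import *
s=st()
y=np.radians(109.3); R=Ro.from_euler('xyz',[np.pi,0,y])*Ro.from_rotvec([0,np.radians(12),0])
go([.552,.235,.22],rot=R)
```

```text
t 1.15 p [0.4494 0.3626 0.293 ] r [-3.1075 -0.1516  1.9437] F [-0.2  0.7  0. ] M [-0.12 -0.08  0.02] w 0.0852 q [-0.83  0.41  0.18  1.69 -0.26  1.05 -0.16]
shift [-1.1028  0.338   0.3125] turn [-0.0516  0.0744  0.0439]
```

Request:
arm_command(deltas=[[1, -0.3, 0.1, 0.1, 0, 0, 0], [1, -0.7, 0.22, 0.2, -0.03, 0.05, 0.03], [1, -1, 0.34, 0.31, -0.05, 0.07, 0.04], [1, -1, 0.34, 0.31, -0.05, 0.07, 0.04]])

```text
clock: 1.65
position: [0.5458, 0.2506, 0.2207]
tool_rot: [-3.138, -0.205, 1.916]
force: [-0.2, 0.0, -0.4]
grip_width: 0.0851
```

Run:
```python
from h import *
s=st(); c=cams.get_calibration('wrist')
im=cams.grab_frame('wrist'); cv2.imwrite('pics/w1.png',im)
print(proj(c,[.558,.238,.021]),proj(c,[.5317,.3125,.021]))
```

```text
t 1.65 p [0.5458 0.2506 0.2207] r [-3.1384 -0.2051  1.9158] F [-0.2  0.  -0.4] M [-0.18  0.    0.01] w 0.0851 q [-0.54  0.53  0.17  1.71 -0.36  0.94  0.17]
[261.10787789 212.67206151] [261.66924824 148.31627449]
```

View pics/w1.png

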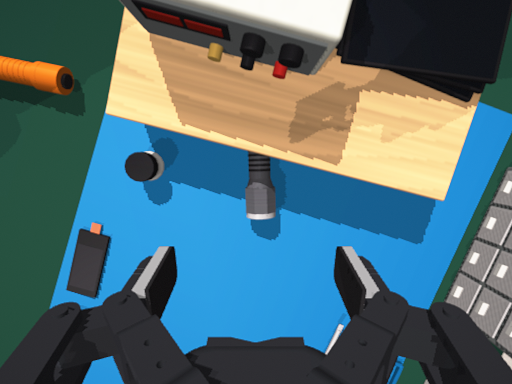

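Run:
```python
from h import *
s=st()
y=np.radians(109.5); R=Ro.from_euler('xyz',[np.pi,0,y])*Ro.from_rotvec([0,np.radians(12),0])
go([.5524,.254,.12],rot=R);go([.5524,.254,.028],rot=R)
```

```text
t 1.7 p [0.5449 0.253  0.2217] r [-3.1392 -0.2063  1.9188] F [-0.2  1.4 -0.3] M [-0.13 -0.04  0.  ] w 0.0856 q [-0.55  0.52  0.17  1.71 -0.36  0.94  0.17]
shift [-0.1494  0.051   0.6614] turn [-0.005   0.0041  0.0095]
shift [-0.2751  0.0524  1.2617] turn [-0.005   0.0041  0.0095]
```

Request:
arm_command(deltas=[[1, -0.06, 0.03, 0.25, 0, 0, 0], [1, -0.12, 0.05, 0.5, 0, 0, 0], [1, -0.15, 0.05, 0.66, 0, 0, 0.01], [1, -0.2, 0.05, 0.85, 0, 0, 0.01], [1, -0.21, 0.05, 0.95, 0, 0, 0.01], [1, -0.21, 0.05, 0.95, 0, 0, 0.01]])

```text
clock: 2.45
position: [0.5516, 0.2559, 0.0767]
tool_rot: [-3.138, -0.207, 1.913]
force: [-1.0, 0.3, 1.0]
grip_width: 0.0855
```

Run:
```python
from h import *
for _ in range(3): s=st()
y=np.radians(109.5); R=Ro.from_euler('xyz',[np.pi,0,y])*Ro.from_rotvec([0,np.radians(12),0])
go([.5524,.254,.028],rot=R)
cv2.imwrite('pics/w2.png',cams.grab_frame('wrist'))
```

```text
t 2.45 p [0.5516 0.2559 0.0767] r [-3.1385 -0.2071  1.9134] F [-1.   0.3  1. ] M [-0.19 -0.13 -0.02] w 0.0855 q [-0.49  0.73  0.1   1.78 -0.44  0.67  0.28]
t 2.45 p [0.5516 0.2559 0.0767] r [-3.1385 -0.2071  1.9134] F [-1.   0.3  1. ] M [-0.19 -0.13 -0.02] w 0.0855 q [-0.49  0.73  0.1   1.78 -0.44  0.67  0.28]
t 2.45 p [0.5516 0.2559 0.0767] r [-3.1385 -0.2071  1.9134] F [-1.   0.3  1. ] M [-0.19 -0.13 -0.02] w 0.0855 q [-0.49  0.73  0.1   1.78 -0.44  0.67  0.28]
shift [-0.0798  0.0016  0.3148] turn [-0.0045  0.003   0.0028]
```

View pics/w2.png

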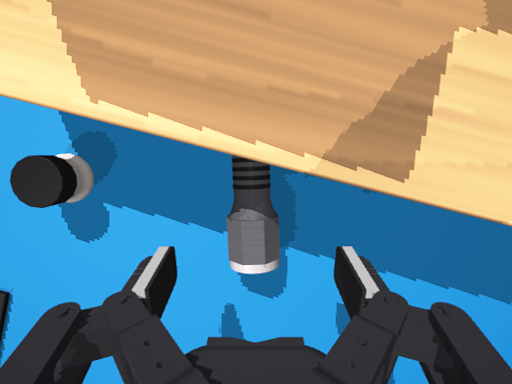

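The chosen torch is the dark one: bezel at (254,268), tail under the shelf and centred between the jaws at column 255. The jar is clear at (45,182). Next I lower and grip.

Request:
arm_command(deltas=[[1, -0.03, 0, 0.12, 0, 0, 0], [1, -0.06, 0, 0.24, 0, 0, 0], [1, -0.08, 0, 0.31, 0, 0, 0], [1, -0.08, 0, 0.315, 0, 0, 0], [1, -0.08, 0, 0.315, 0, 0, 0]])

```text
clock: 3.12
position: [0.5533, 0.2527, 0.0285]
tool_rot: [-3.14, -0.207, 1.912]
force: [-0.2, 0.1, 1.0]
grip_width: 0.0854
```

Request:
arm_command(deltas=[[0, 0, 0, 0, 0, 0, 0], [-0.5, 0, 0, 0, 0, 0, 0], [-0.5, 0, 0, 0, 0, 0, 0], [-0.5, 0, 0, 0, 0, 0, 0]], newtons=50)

```text
clock: 3.62
position: [0.5533, 0.2527, 0.0287]
tool_rot: [-3.14, -0.207, 1.912]
force: [-1.5, -2.3, 6.6]
grip_width: 0.0354
```

Run:
```python
from h import *
s=st()
cv2.imwrite('pics/w3.png',cams.grab_frame('wrist'))
```

```text
t 3.62 p [0.5533 0.2527 0.0287] r [-3.1401 -0.2068  1.9118] F [-1.5 -2.3  6.6] M [-0.14  0.27  0.07] w 0.0354 q [-0.47  0.8   0.07  1.78 -0.47  0.59  0.32]
```

View pics/w3.png

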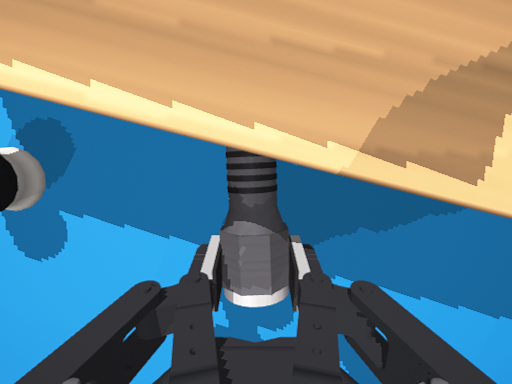

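Run:
```python
from h import *
s=st(); R=Ro.from_euler('xyz',s['tool_rot'])
go([.550,.133,.032],rot=R)
go([.550,.253,.032],rot=R)
```

```text
t 3.67 p [0.5532 0.2528 0.0287] r [-3.14   -0.2068  1.9119] F [-1.4 -1.3  6. ] M [-0.04  0.29  0.1 ] w 0.0349 q [-0.47  0.8   0.07  1.78 -0.47  0.59  0.32]
shift [-0.725  -0.2874 -0.174 ] turn [0. 0. 0.]
shift [ 0.0128 -0.0196 -0.0197] turn [0. 0. 0.]
```

Request:
arm_command(deltas=[[-0.5, 0, 0, -0.025, 0, 0, 0], [-0.5, -0.1, -0.04, -0.045, 0, 0, 0], [-0.5, -0.25, -0.1, -0.08, 0, 0, 0], [-0.5, -0.4, -0.16, -0.11, 0, 0, 0], [-0.5, -0.55, -0.22, -0.14, 0, 0, 0], [-0.5, -0.68, -0.27, -0.165, 0, 0, 0], [-0.5, -0.725, -0.287, -0.175, 0, 0, 0], [-0.5, -0.725, -0.287, -0.175, 0, 0, 0]])

```text
clock: 4.68
position: [0.55, 0.1327, 0.0318]
tool_rot: [-3.14, -0.207, 1.911]
force: [0.5, 1.0, -0.6]
grip_width: 0.0353
```

Run:
```python
from h import *
s=st(); R=Ro.from_euler('xyz',s['tool_rot'])
im=cams.grab_frame('top'); crop(im,150,60,400,230,3,'t4.png'); cv2.imwrite('pics/w4.png',cams.grab_frame('wrist'))
go([.545,.133,.032],rot=Ro.from_euler('z',-44,degrees=True)*R)
```

```text
t 4.67 p [0.55   0.1327 0.0318] r [-3.1397 -0.2068  1.9112] F [ 0.5  1.  -0.6] M [-0.29 -0.12 -0.02] w 0.0353 q [-0.26  0.77  0.05  1.86 -0.44  0.58  0.49]
shift [ 0.0059 -0.0328 -0.0003] turn [-0.2011  0.0013  0.9589]
```

View pics/t4.png

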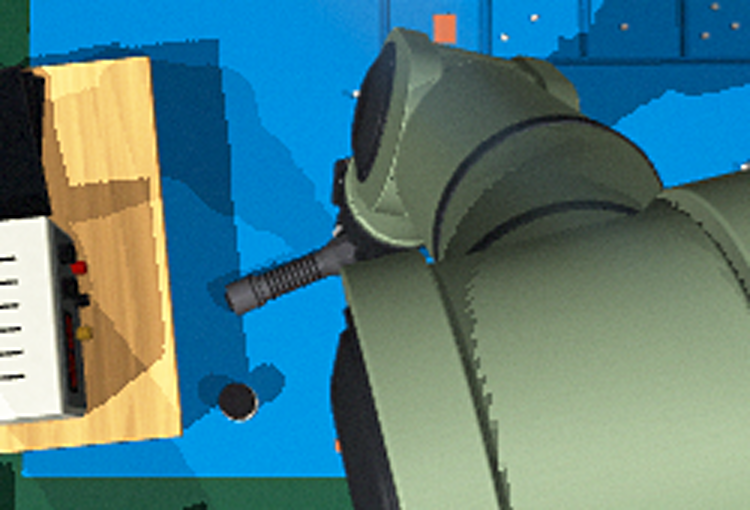

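View pics/w4.png

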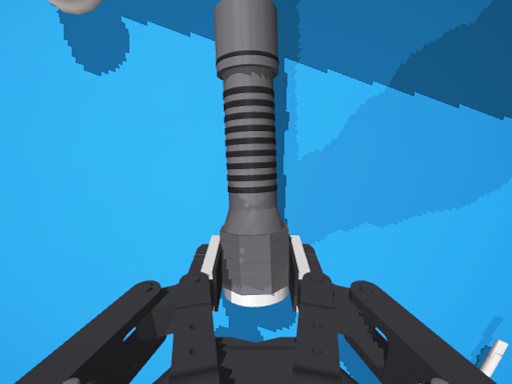

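The torch is out: in the top crop its tail at (237,297) is clear of the shelf edge at column 170, and the wrist view shows it straight in the jaws. Now I turn it so the tail points away from the robot.

Request:
arm_command(deltas=[[-0.5, 0, 0, 0, -0.02, 0, 0.1], [-0.5, 0, -0.01, 0, -0.06, 0, 0.27], [-0.5, 0, -0.02, 0, -0.1, 0, 0.46], [-0.5, 0, -0.03, 0, -0.14, 0, 0.66], [-0.5, 0, -0.03, 0, -0.18, 0, 0.85], [-0.5, 0, -0.03, 0, -0.2, 0, 0.96], [-0.5, 0, -0.03, 0, -0.2, 0, 0.96]])

```text
clock: 5.65
position: [0.5454, 0.1326, 0.0317]
tool_rot: [-3.139, -0.205, 1.144]
force: [0.2, -0.1, -1.4]
grip_width: 0.0351
```

Run:
```python
from h import *
s=st(); R=Ro.from_euler('xyz',s['tool_rot'])
go([.530,.133,.032],rot=Ro.from_euler('z',-44,degrees=True)*R)
```

```text
t 5.65 p [0.5454 0.1326 0.0317] r [-3.1391 -0.2051  1.1438] F [ 0.2 -0.1 -1.4] M [-0.31  0.14  0.  ] w 0.0351 q [-0.37  0.73  0.15  2.   -0.77  0.38  0.02]
shift [-0.039  -0.0945 -0.0096] turn [-0.1991  0.0024  0.9573]
```

```bash
cat > fk.py <<'E'
import numpy as np
from scipy.spatial.transform import Rotation as Ro
from scipy.optimize import least_squares
D=[([-1.28019575,0.5220225,-0.03633454,1.59997533,0.02124892,1.02109777,-0.11279604],[.2206,.5845,.2479],[-3.1407,1e-4,2.7808]),
([-1.11,.4,.09,1.68,-.04,1.06,-.2],[.3408,.4655,.2945],[3.14,.0013,2.3796]),
([-.83,.41,.18,1.69,-.26,1.05,-.16],[.4494,.3626,.293],[-3.1075,-.1516,1.9437]),
([-.55,.52,.17,1.71,-.36,.94,.17],[.5449,.253,.2217],[-3.1392,-.2063,1.9188]),
([-.49,.73,.10,1.78,-.44,.67,.28],[.5516,.2559,.0767],[-3.1385,-.2071,1.9134]),
([-.47,.8,.07,1.78,-.47,.59,.32],[.5533,.2527,.0287],[-3.1401,-.2068,1.9118]),
([-.26,.77,.05,1.86,-.44,.58,.49],[.55,.1327,.0318],[-3.1397,-.2068,1.9112]),
([-.37,.73,.15,2.0,-.77,.38,.02],[.5454,.1326,.0317],[-3.1391,-.2051,1.1438])]
rz=lambda a:Ro.from_euler('z',a); ry=lambda a:Ro.from_euler('y',a)
def fk(q,P,s):
    h,L1,L2,L3,y0,y7,e=P
    R=rz(y0+s[0]*q[0]); p=np.array([0,0,h]); 
    R=R*ry(q[1]); R=R*rz(s[1]*q[2]); p=p+R.apply([e,0,L1]); R=R*ry(q[3]); p=p+R.apply([-e,0,0]); R=R*rz(s[2]*q[4]); p=p+R.apply([0,0,L2]); R=R*ry(q[5]); p=p+R.apply([0,0,L3]); R=R*rz(s[3]*q[6]+y7)
    return p,R
def res(P,s):
    o=[]
    for q,p,r in D:
        a,R=fk(q,P,s); o+=list((a-p)/.005)+list((R.inv()*Ro.from_euler('xyz',r)).as_rotvec()/.01)
    return np.array(o)
if __name__=='__main__':
    import itertools
    out=[]
    for s in itertools.product([1,-1],repeat=4):
        for y7 in (0,1.57,3.14,-1.57):
            f=least_squares(res,[.35,.5,.43,.3,-.07 if s[0]<0 else 2.5,y7,0],args=(s,)); out.append((f.cost,s,f.x))
    out.sort(key=lambda a:a[0])
    for o in out[:4]: print(round(o[0],2),o[1],o[2].round(4))
    print(res(out[0][2],out[0][1]).reshape(-1,6).round(1))
E
python3 fk.py
```

```text
19.01 (-1, -1, -1, -1) [ 0.3234  0.5109  0.422   0.2964 -0.0926  1.4801  0.0055]
19.01 (-1, -1, -1, -1) [ 0.3234  0.5109  0.422   0.2964 -0.0926  1.4801  0.0055]
19.01 (-1, -1, -1, -1) [ 0.3234  0.5109  0.422   0.2964 -0.0926  1.4801  0.0055]
19.01 (-1, -1, -1, -1) [ 0.3234  0.5109  0.422   0.2964 -0.0926  1.4801  0.0055]
[[-0.5 -0.5  0.6 -0.  -0.  -0.2]
 [-1.2  0.6  0.1  0.2 -0.2 -0.3]
 [ 0.3  0.8 -0.3  1.6 -0.1 -0.1]
 [ 0.1  0.3  0.2  1.9  0.3  0.7]
 [-0.1 -1.3 -0.5  1.9  0.6  0.1]
 [ 0.3 -0.   0.6  2.8  0.3  0.5]
 [ 0.3 -0.  -0.1  2.2  0.6 -0.4]
 [-0.6  1.2 -0.5  2.3 -0.5 -0.3]]
```

```bash
cat > ik.py <<'E'
from fk import *
P=[0.3234,0.5109,0.422,0.2964,-0.0926,1.4801,0.0055];S=(-1,-1,-1,-1)
lo=np.array([-2.91,-.3,-1.5,.17,-1.26,.16,-2.52]);hi=np.array([2.91,2.13,1.42,2.43,4.41,1.93,2.52])
def rot(psi,b): return Ro.from_euler('z',psi,degrees=True)*Ro.from_euler('x',np.pi)*Ro.from_euler('y',b,degrees=True)
def ik(p,R,q0,w=.02):
    def f(q):
        a,r=fk(q,P,S); return np.concatenate([(a-p)/.002,(r.inv()*R).as_rotvec()/.01,w*(q-q0)])
    m=least_squares(f,np.clip(q0,lo+.05,hi-.05),bounds=(lo+.04,hi-.04)); a,r=fk(m.x,P,S)
    return m.x,np.linalg.norm(a-p),np.linalg.norm((r.inv()*R).as_rotvec())
E
python3 - <<'E'
from ik import *
q0=np.array([-.37,.73,.15,2.0,-.77,.38,.02])
W=np.array([.611,-.288])
# torch tip: lens pivot; path for given psi, lying lens position
def path(psi,b0,lens,q,n=10):
    u=np.array([np.cos(np.radians(psi)),np.sin(np.radians(psi)),0]);z=np.array([0,0,1.])
    worst=0;Q=[]
    Pv=np.array([*lens,.003])
    for th in np.linspace(0,90,n):
        t=np.radians(th); g=Pv+.129*(np.cos(t)*u+np.sin(t)*z)+.018*(-np.sin(t)*u+np.cos(t)*z)
        R=rot(psi,b0+th); q,e,a=ik(g,R,q); worst=max(worst,e*1000+a*100); Q.append(q)
    # carry up and over
    end=g
    for k in np.linspace(0,1,6)[1:]:
        g2=end*(1-k)+k*np.array([*W,.012+.129]); g2[2]+=.04 if k<1 else 0
        q,e,a=ik(g2,R,q); worst=max(worst,e*1000+a*100)
        Q.append(q)
    Q=np.array(Q); return worst,Q,np.min(np.minimum(Q-lo,hi-Q)),np.abs(np.diff(Q,axis=0)).max()
for psi in (110,90,65,40,20,-60,-90):
  for b0 in (-40,-25,-10,0):
    u=np.array([np.cos(np.radians(psi)),np.sin(np.radians(psi))])
    lens=np.array([.56,.12])-.073*u
    qs,e,a=ik(np.array([*(lens+.129*u),.10]),rot(psi,b0),q0)
    w,Q,m,st=path(psi,b0,lens,qs)
    print(psi,b0,'start err',round(e*1000,1),'worst',round(w,1),'margin',round(m,2),'step',round(st,2),Q[0].round(1),Q[9].round(1),Q[-1].round(1))
E
```

```text
110 -40 start err 0.0 worst 0.0 margin 0.05 step 0.2 [-1.3  1.1  0.8  1.8 -0.1  0.6 -0.3] [ 0.1  0.9  0.1  1.5 -0.7  1.4  0.9] [ 0.5  1.2  0.1  0.9 -0.6  1.9  1. ]
110 -25 start err 0.0 worst 16.2 margin 0.04 step 0.75 [-1.1  0.9  0.6  1.8 -0.1  0.6 -0.2] [ 0.3  1.  -0.1  1.4 -0.7  1.6  0.9] [ 0.8  1.4 -0.8  0.8  0.   1.9  0.6]
110 -10 start err 0.0 worst 39.2 margin 0.04 step 0.62 [-0.8  0.8  0.4  1.9 -0.2  0.5  0.1] [ 0.4  1.2 -0.3  1.3 -0.7  1.7  0.9] [ 0.9  1.5 -1.   0.8  0.   1.9  0.4]
110 0 start err 0.0 worst 50.9 margin 0.04 step 0.64 [-0.6  0.8  0.2  1.9 -0.3  0.5  0.2] [ 0.4  1.3 -0.3  1.3 -0.8  1.8  0.8] [ 1.   1.6 -1.2  0.8 -0.   1.9  0.3]
90 -40 start err 0.0 worst 0.0 margin 0.28 step 0.22 [-1.1  1.2  0.7  1.6 -0.1  1.  -0.5] [ 0.2  0.8  0.   1.8 -0.9  1.2  0.9] [ 0.5  1.1  0.1  1.1 -0.7  1.7  0.9]
90 -25 start err 0.0 worst 0.0 margin 0.11 step 0.22 [-1.   1.   0.6  1.7 -0.2  0.8 -0.4] [ 0.4  0.9 -0.1  1.7 -0.9  1.3  1. ] [ 0.7  1.2 -0.   1.  -0.7  1.8  0.8]
90 -10 start err 0.0 worst 0.0 margin 0.04 step 0.26 [-0.8  0.9  0.5  1.8 -0.3  0.6 -0.2] [ 0.5  1.1 -0.3  1.7 -
[... 2813 characters left out ...]
-0.9  1.7  1.4  1.9 -0.9  0.2 -2.5]
-90 -40 start err 0.0 worst 100.3 margin 0.04 step 0.48 [-0.1  0.9  0.3  1.8 -1.2  1.1 -2. ] [-1.4  1.3  1.4  1.9 -0.9  0.9 -2.5] [-0.7  1.4  1.4  1.8 -0.8  0.6 -2.5]
-90 -25 start err 0.0 worst 120.7 margin 0.04 step 0.46 [-0.3  0.9  0.5  1.9 -1.1  0.9 -2.2] [-1.5  1.3  1.4  1.9 -0.8  0.8 -2.5] [-0.8  1.5  1.4  1.9 -0.8  0.4 -2.5]
-90 -10 start err 0.0 worst 136.8 margin 0.04 step 0.42 [-0.6  0.9  0.7  1.9 -1.1  0.8 -2.4] [-1.6  1.5  1.4  1.9 -0.7  0.7 -2.5] [-0.9  1.6  1.4  1.9 -0.9  0.2 -2.5]
-90 0 start err 0.0 worst 140.3 margin 0.04 step 0.9 [-0.9  1.1  1.   1.9 -1.2  0.9 -2.4] [-1.5  1.6  1.4  1.5 -0.3  1.2 -2.5] [-0.9  1.7  1.4  2.  -0.9  0.2 -2.5]
```

Run:
```python
from h import *
from ik import rot
s=st()
go([.55,.027,.032],rot=rot(90,11.8))
```

```text
t 5.65 p [0.5454 0.1326 0.0317] r [-3.1391 -0.2051  1.1438] F [ 0.2 -0.1 -1.4] M [-0.31  0.14  0.  ] w 0.0351 q [-0.37  0.73  0.15  2.   -0.77  0.38  0.02]
shift [-0.6147  0.3192 -0.1304] turn [ 1.078e-01  4.000e-04 -5.322e-01]
```

Request:
arm_command(deltas=[[-0.5, -0.06, 0.03, -0.013, 0.01, 0, -0.05], [-0.5, -0.18, 0.1, -0.04, 0.03, 0, -0.16], [-0.5, -0.33, 0.17, -0.07, 0.06, 0, -0.28], [-0.5, -0.47, 0.25, -0.1, 0.08, 0, -0.4], [-0.5, -0.57, 0.3, -0.12, 0.1, 0, -0.49], [-0.5, -0.615, 0.32, -0.13, 0.108, 0, -0.532], [-0.5, -0.615, 0.32, -0.13, 0.108, 0, -0.532]])

```text
clock: 6.52
position: [0.5503, 0.0258, 0.032]
tool_rot: [3.142, -0.206, 1.568]
force: [-0.2, 0.6, -1.5]
grip_width: 0.0352
```

Run:
```python
from h import *
from ik import rot
s=st()
go([.55,.027,.0287],rot=rot(90,11.8))
cv2.imwrite('pics/w5.png',cams.grab_frame('wrist'))
```

```text
t 6.53 p [0.5503 0.0258 0.032 ] r [ 3.1416 -0.2057  1.5684] F [-0.2  0.6 -1.5] M [-0.27 -0.   -0.01] w 0.0352 q [-0.1   0.75  0.08  1.93 -0.55  0.52  0.44]
shift [ 0.0031 -0.0017  0.0229] turn [ 0.0006  0.0004 -0.003 ]
```

View pics/w5.png

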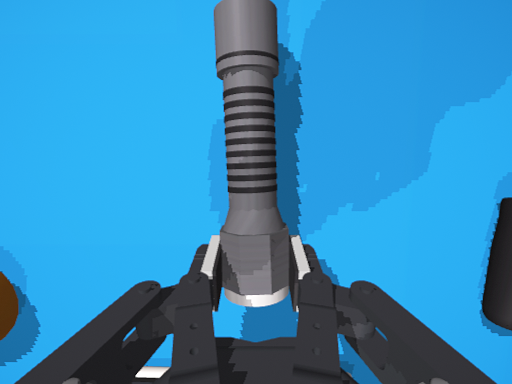

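Request:
arm_command(deltas=[[-0.5, -0.002, 0, 0.01, 0, 0, 0], [-0.5, -0.004, 0, 0.02, 0, 0, 0], [-0.5, -0.004, 0, 0.02, 0, 0, 0], [0, -0.004, 0, 0.02, 0, 0, 0], [0.4, -0.004, 0, 0.02, 0, 0, 0], [0.7, -0.004, 0, 0.02, 0, 0, 0], [0.7, -0.004, 0, 0.02, 0, 0, 0]])

```text
clock: 7.45
position: [0.5501, 0.0257, 0.0289]
tool_rot: [-3.141, -0.205, 1.568]
force: [-1.3, -0.0, -0.4]
grip_width: 0.0723
```

Run:
```python
from h import *
from ik import rot
s=st(); 
go(s['position']+[0,0,.12],rot=rot(90,0))
cv2.imwrite('pics/w6.png',cams.grab_frame('wrist'))
```

```text
t 7.45 p [0.5501 0.0257 0.0289] r [-3.1415 -0.2054  1.5682] F [-1.3 -0.  -0.4] M [-0.22  0.01 -0.  ] w 0.0723 q [-0.1   0.75  0.08  1.93 -0.55  0.52  0.45]
shift [ 1.632e-01 -1.000e-04 -7.832e-01] turn [ 2.000e-04 -2.615e-01 -3.300e-03]
```

View pics/w6.png

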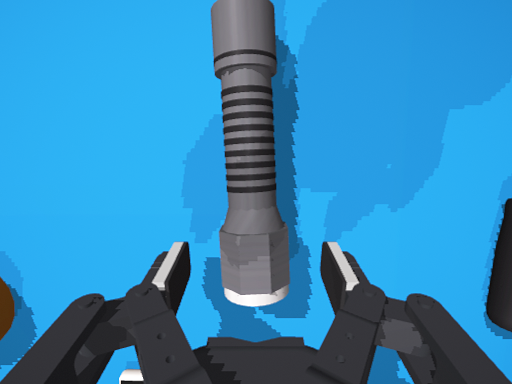

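Request:
arm_command(deltas=[[1, 0.03, 0, -0.15, 0, 0, 0], [1, 0.08, 0, -0.4, 0, 0, 0], [1, 0.14, 0, -0.7, 0, -0.1, 0], [1, 0.16, 0, -0.8, 0, -0.26, 0], [1, 0.16, 0, -0.8, 0, -0.26, 0]])

```text
clock: 8.12
position: [0.5507, 0.0282, 0.1523]
tool_rot: [3.14, -0.001, 1.574]
force: [-0.4, 0.9, 0.1]
grip_width: 0.0855
```

Run:
```python
from h import *
from ik import rot
s=st(); 
c=cams.get_calibration('wrist');im=cams.grab_frame('wrist');cv2.imwrite('pics/w7.png',im)
print(c['R'].tolist(),c['t'].tolist())
cv2.imwrite('pics/t7.png',cams.grab_frame('top'))
go([.55,.14,.15],rot=rot(90,-15))
```

```text
t 8.12 p [0.5507 0.0282 0.1523] r [ 3.1396e+00 -1.0000e-03  1.5743e+00] F [-0.4  0.9  0.1] M [ 0.03  0.01 -0.01] w 0.0855 q [-0.42  0.56  0.36  1.9  -0.29  0.73  0.11]
[[0.9999942022421661, 0.002887001571662307, 0.0018057419478123699], [0.0021388633344175943, -0.9451512559191056, 0.3266259767657449], [0.002649668978109146, -0.3266202208321852, -0.9451519510628142]] [-0.5519460287140805, 0.013074448704230975, 0.29700873595224003]
shift [ 7.656e-01 -2.000e-04  8.000e-03] turn [-0.001  -0.3363 -0.0016]
```

View pics/w7.png

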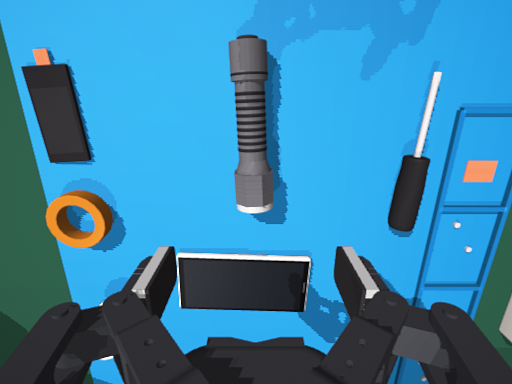

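View pics/t7.png

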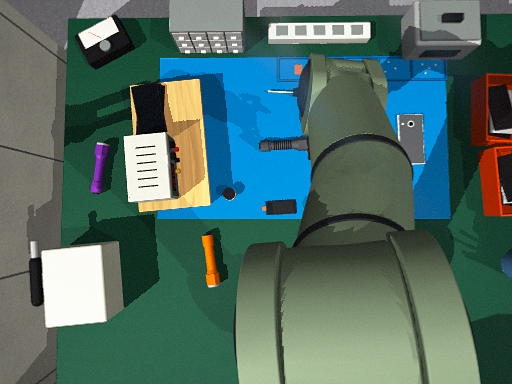

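Run:
```python
from h import *
from ik import rot
im=cv2.imread('pics/w7.png'); crop(im,215,25,295,220,4,'w7c.png')
```

```text
(no output)
```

View pics/w7c.png

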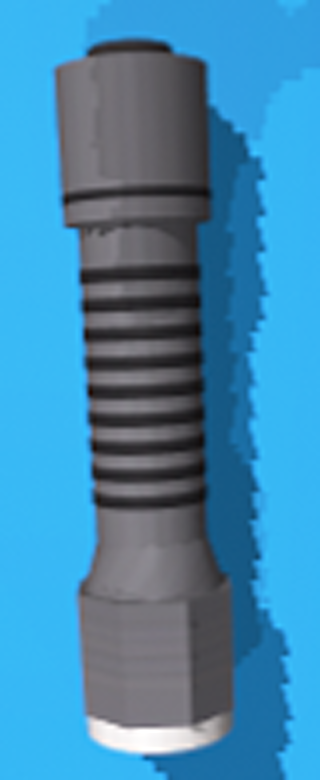

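Run:
```python
from h import *
from ik import rot
c=dict(cams.get_calibration('top')); w=cams.get_calibration('wrist')
s=st()
w['R']=np.array([[0.9999942022421661, 0.002887001571662307, 0.0018057419478123699], [0.0021388633344175943, -0.9451512559191056, 0.3266259767657449], [0.002649668978109146, -0.3266202208321852, -0.9451519510628142]]); w['t']=np.array([-0.5519460287140805, 0.013074448704230975, 0.29700873595224003])
L=plane(w,255.2,208.5,.021);T=plane(w,247.9,40.5,.021); d=T-L
print(L,T,np.linalg.norm(d),np.degrees(np.arctan2(d[1],d[0])))
# tail via top cam
print(plane(c,263,145,.02))
```

```text
t 8.22 p [0.5499 0.0252 0.1509] r [-3.1410e+00 -2.3000e-03  1.5694e+00] F [ 0.2 -1.4 -1. ] M [-0.01  0.05 -0.09] w 0.0853 q [-0.41  0.56  0.36  1.9  -0.29  0.73  0.11]
[0.55207365 0.00360469 0.021     ] [0.54561524 0.15290512 0.021     ] 0.1494400545047411 92.47694470733484
[0.54649412 0.14572305 0.02      ]
```

Run:
```python
from h import *
im=cv2.imread('pics/t7.png'); crop(im,250,125,325,165,10,'t7c.png')
```

```text
(no output)
```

View pics/t7c.png

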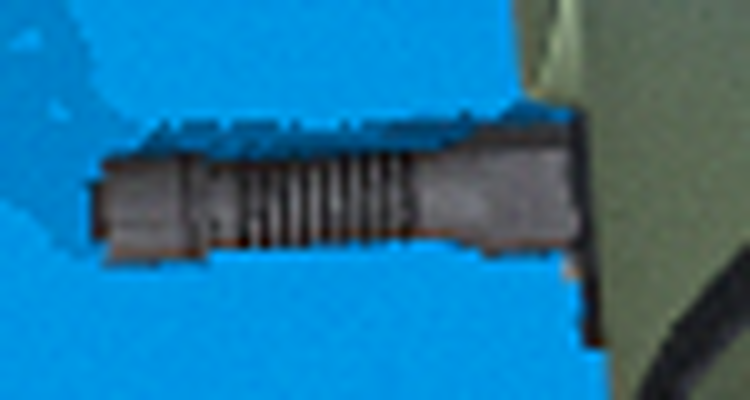

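```bash
cat > plan.py <<'E'
from ik import *
psi=92.3; lens=np.array([.5514,.0055]); W=np.array([.6107,-.2882])
u=np.array([np.cos(np.radians(psi)),np.sin(np.radians(psi)),0]);z=np.array([0,0,1.])
def tip(th,b0,T0,dz=0.):
    """TCP pose at tilt th given TCP T0 at th=0, rotating about the lower rim point"""
    Pv=np.array([*lens,.003]); ax=np.cross(u,z)  # rotating u->z
    Q=Ro.from_rotvec(np.radians(th)*ax)
    return Pv+Q.apply(T0-Pv)+[0,0,dz], Q*rot(psi,b0)
E
python3 - <<'E'
from plan import *
q0=np.array([-.41,.56,.36,1.9,-.29,.73,.11])
for b0 in (-35,-30,-25,-20):
    g=np.array([*(lens+.129*u[:2]),.028]); q,e,a=ik(g+[0,0,.1],rot(psi,b0),q0); Q=[q]
    W_=[e]
    for th in range(0,91,10):
        p,R=tip(th,b0,g); q,e,a=ik(p,R,q); Q.append(q); W_.append(e+a)
    for k in np.linspace(0,1,6):
        p2=p*(1-k)+k*(np.array([*W,p[2]+.009])+[*(p[:2]-(lens-.018*u[:2])),0]); p2[2]+=.03*(k<1)
        q,e,a=ik(p2,R,q);Q.append(q);W_.append(e+a)
    Q=np.array(Q);print(b0,'err',max(W_),(np.minimum(Q-lo,hi-Q)).min(0).round(2)); print(Q[[0,1,5,10,-1]].round(2)); print(R.as_matrix().round(2)[:,2])
E
```

```text
-35 err 3.206605146911788e-08 [1.83 0.91 0.7  0.53 0.47 0.21 1.62]
[[-1.08  0.87  0.72  1.72  0.04  0.93 -0.48]
 [-1.04  1.03  0.66  1.72 -0.01  0.8  -0.52]
 [-0.37  0.63  0.23  1.9  -0.36  0.66  0.14]
 [ 0.43  0.86 -0.12  1.72 -0.79  1.23  0.9 ]
 [ 0.64  1.13 -0.03  1.02 -0.63  1.72  0.8 ]]
[-0.03  0.82 -0.57]
-30 err 3.2779533561648204e-08 [1.88 0.92 0.74 0.53 0.46 0.15 1.6 ]
[[-1.03  0.82  0.68  1.74  0.01  0.89 -0.44]
 [-0.99  0.98  0.62  1.75 -0.04  0.74 -0.47]
 [-0.27  0.62  0.15  1.9  -0.43  0.67  0.24]
 [ 0.48  0.9  -0.17  1.7  -0.8   1.28  0.92]
 [ 0.67  1.18 -0.08  0.97 -0.64  1.78  0.78]]
[-0.03  0.87 -0.5 ]
-25 err 3.216744419460527e-08 [1.94 0.9  0.78 0.53 0.45 0.09 1.59]
[[-0.97  0.78  0.64  1.77 -0.02  0.85 -0.39]
 [-0.93  0.93  0.58  1.78 -0.08  0.7  -0.41]
 [-0.16  0.63  0.07  1.9  -0.49  0.68  0.33]
 [ 0.52  0.95 -0.21  1.68 -0.8   1.32  0.93]
 [ 0.69  1.23 -0.13  0.92 -0.66  1.84  0.76]]
[-0.04  0.91 -0.42]
-20 err 3.321034730410983e-08 [2.   0.85 0.83 0.53 0.45 0.04 1.58]
[[-0.91  0.73  0.59  1.79 -0.06  0.82 -0.34]
 [-0.86  0.89  0.52  1.8  -0.12  0.65 -0.35]
 [-0.07  0.64 -0.    1.9  -0.55  0.7   0.42]
 [ 0.56  1.01 -0.25  1.65 -0.81  1.37  0.94]
 [ 0.73  1.28 -0.2   0.88 -0.65  1.89  0.72]]
[-0.04  0.94 -0.34]
```

Run:
```python
from h import *
from plan import *
s=st(); g=np.array([*(lens+.129*u[:2]),.0285]);print(g)
go(g+[0,0,.1],rot=rot(psi,-30))
```

```text
t 8.22 p [0.5499 0.0252 0.1509] r [-3.1410e+00 -2.3000e-03  1.5694e+00] F [ 0.2 -1.4 -1. ] M [-0.01  0.05 -0.09] w 0.0853 q [-0.41  0.56  0.36  1.9  -0.29  0.73  0.11]
[0.546223   0.13439608 0.0285    ]
shift [ 0.7279 -0.0252  0.1512] turn [-0.0146 -0.6696 -0.0515]
```

Request:
arm_command(deltas=[[1, 0.1, 0, 0, 0, -0.07, 0], [1, 0.3, 0, 0.03, 0, -0.25, -0.02], [1, 0.5, -0.02, 0.08, -0.01, -0.45, -0.04], [1, 0.7, -0.025, 0.13, -0.015, -0.62, -0.05], [1, 0.73, -0.025, 0.15, -0.015, -0.67, -0.05], [1, 0.73, -0.025, 0.15, -0.015, -0.67, -0.05]])

```text
clock: 8.98
position: [0.5463, 0.1333, 0.1275]
tool_rot: [-3.14, 0.526, 1.609]
force: [0.4, -1.2, 0.5]
grip_width: 0.0855
```

Run:
```python
from h import *
from plan import *
s=st(); g=np.array([*(lens+.129*u[:2]),.0285])
go(g,rot=rot(psi,-30))
c=cams.get_calibration('wrist');print([proj(c,[*lens,.021]+x*u) for x in (0,.146)]);cv2.imwrite('pics/w8.png',cams.grab_frame('wrist'))
```

```text
t 8.97 p [0.5463 0.1333 0.1275] r [-3.1396  0.5257  1.6092] F [ 0.4 -1.2  0.5] M [ 0.5   0.05 -0.  ] w 0.0855 q [-1.    0.83  0.64  1.77  0.02  0.9  -0.45]
shift [0.3375 0.0012 0.567 ] turn [-0.0036  0.0027 -0.0019]
[array([254.89170541, 227.29592757]), array([254.15882988, 115.18907236])]
```

View pics/w8.png

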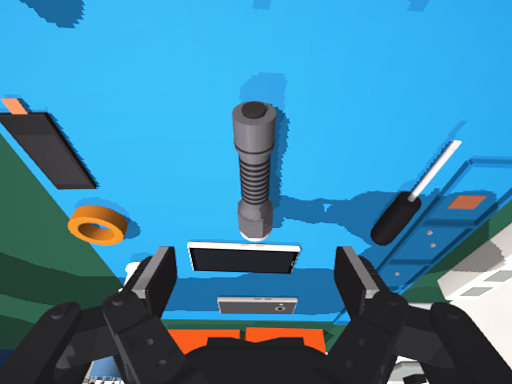

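Request:
arm_command(deltas=[[1, 0.06, 0, 0.1, 0, 0, 0], [1, 0.15, 0, 0.25, 0, 0, 0], [1, 0.24, 0, 0.4, 0, 0, 0], [1, 0.31, 0, 0.52, 0, 0, 0], [1, 0.335, 0, 0.565, 0, 0, 0], [1, 0.335, 0, 0.565, 0, 0, 0]])

```text
clock: 9.78
position: [0.5468, 0.1347, 0.0304]
tool_rot: [3.141, 0.525, 1.608]
force: [0.0, 0.2, -0.5]
grip_width: 0.0853
```

Run:
```python
from h import *
from plan import *
s=st(); g=np.array([*(lens+.129*u[:2]),.0285])
go(g,rot=rot(psi,-30))
c=cams.get_calibration('wrist');print([proj(c,[*lens,.021]+x*u) for x in (0,.146)]);cv2.imwrite('pics/w9.png',cams.grab_frame('wrist'))
```

```text
t 9.78 p [0.5468 0.1347 0.0304] r [3.1406 0.5253 1.6075] F [ 0.   0.2 -0.5] M [0.54 0.   0.01] w 0.0853 q [-0.96  0.98  0.58  1.78 -0.03  0.74 -0.49]
shift [ 0.0047 -0.0041  0.0117] turn [-0.0009  0.0021 -0.0038]
[array([253.91544899, 319.84614999]), array([252.02209915, 231.08207795])]
```

View pics/w9.png

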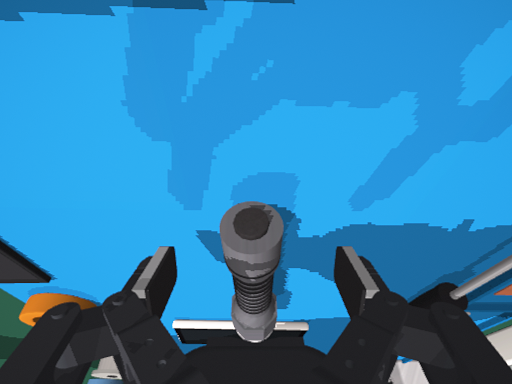

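Request:
arm_command(deltas=[[0.6, 0.004, 0, 0.008, 0, 0, 0], [0, 0.004, 0, 0.008, 0, 0, 0], [-0.6, 0.004, 0, 0.008, 0, 0, 0], [-0.6, 0.004, 0, 0.008, 0, 0, 0], [-0.6, 0.004, 0, 0.008, 0, 0, 0]], newtons=60)

```text
clock: 10.45
position: [0.5469, 0.1354, 0.0295]
tool_rot: [3.14, 0.525, 1.608]
force: [-1.3, 1.8, 6.3]
grip_width: 0.0296
```

Run:
```python
from h import *
from plan import *
s=st();cv2.imwrite('pics/w10.png',cams.grab_frame('wrist'));cv2.imwrite('pics/s10.png',cams.grab_frame('scene'));cv2.imwrite('pics/t10.png',cams.grab_frame('top'))
```

```text
t 10.45 p [0.5469 0.1354 0.0295] r [3.14   0.5249 1.6081] F [-1.3  1.8  6.3] M [ 0.23  0.35 -0.28] w 0.0296 q [-0.96  0.98  0.58  1.78 -0.03  0.74 -0.49]
```

View pics/w10.png

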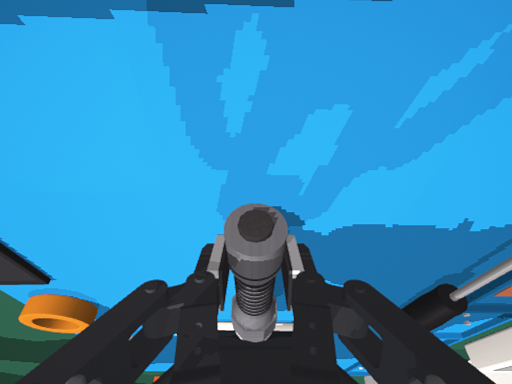

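View pics/s10.png

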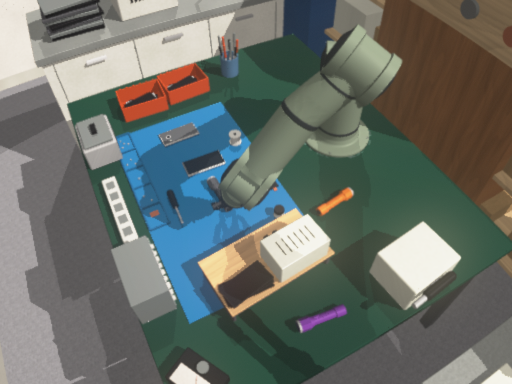

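View pics/t10.png

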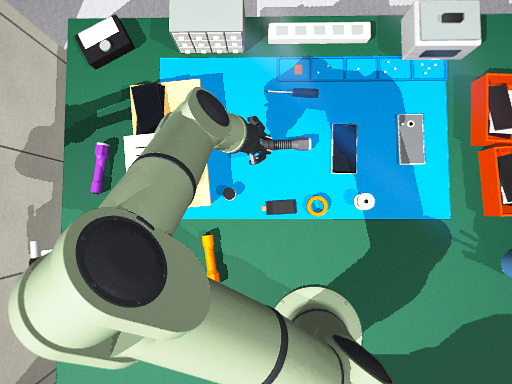

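Run:
```python
from h import *
im=cv2.imread('pics/t10.png'); crop(im,250,125,325,165,10,'t10c.png')
```

```text
(no output)
```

View pics/t10c.png

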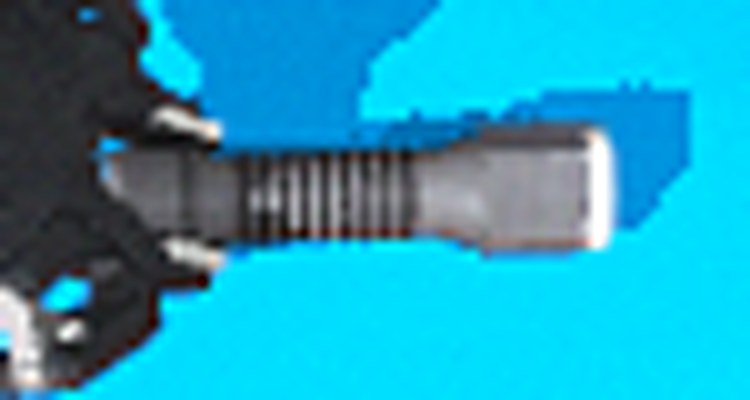

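Run:
```python
from h import *
c=cams.get_calibration('top'); L=plane(c,310.7,143.55,.021); print(L, plane(c,265,145.5,.021))
print(plane(c,250+24/1,144.5,.021), 'black ring col 243->', plane(c,273.9,144.5,.021))
```

```text
[0.55002338 0.00616931 0.021     ] [0.54479752 0.13987023 0.021     ]
[0.54765385 0.11348447 0.021     ] black ring col 243-> [0.54765504 0.11377742 0.021     ]
```

```bash
cat > tp.py <<'E'
import sys
from h import *
import plan
from plan import *
plan.lens=np.array([.5505,.0062]); plan.psi=92.1
def rows(th0,th1,T,dz,n=6,base=None,B0=None):
    # T,B0: TCP pose (pos, Rotation) at th0 as commanded/measured
    Pv=np.array([*plan.lens,.003]); ax=np.cross(u,z)
    for k in range(1,n+1):
        w=k/n; Q=Ro.from_rotvec(np.radians(th1-th0)*w*ax)
        p=Pv+Q.apply(T-Pv)+[0,0,dz*w]; r=(B0.inv()*(Q*B0)).as_rotvec()/(np.pi/4)
        print(((B0.inv().apply(p-T))/.15).round(4),r.round(3))
E
python3 - <<'E'
from tp import *
s=st(); rows(0,20,s['position'],-.0003,5,B0=Ro.from_euler('xyz',s['tool_rot']))
E
```

```text
t 10.6 p [0.5469 0.1354 0.0295] r [3.1399 0.5248 1.6081] F [-1.2  2.1  5.8] M [ 0.26  0.31 -0.25] w 0.0298 q [-0.96  0.98  0.58  1.78 -0.03  0.74 -0.49]
[-0.0422  0.0001 -0.0441] [0.    0.089 0.   ]
[-0.0873  0.0002 -0.0851] [0.    0.178 0.   ]
[-0.1353  0.0004 -0.1229] [0.001 0.267 0.   ]
[-0.1858  0.0005 -0.1572] [0.001 0.356 0.   ]
[-0.2386  0.0006 -0.1879] [0.001 0.444 0.   ]
```

Request:
arm_command(deltas=[[-0.6, -0.021, 0, -0.022, 0, 0.045, 0], [-0.6, -0.042, 0, -0.044, 0, 0.089, 0], [-0.6, -0.087, 0, -0.085, 0, 0.178, 0], [-0.6, -0.135, 0, -0.123, 0, 0.267, 0], [-0.6, -0.186, 0, -0.157, 0, 0.356, 0], [-0.6, -0.239, 0, -0.188, 0, 0.444, 0], [-0.6, -0.239, 0, -0.188, 0, 0.444, 0]])

```text
clock: 11.48
position: [0.548, 0.1163, 0.0729]
tool_rot: [3.138, 0.175, 1.604]
force: [-0.7, -0.3, -1.3]
grip_width: 0.0294
```

Run:
```python
from tp import *
s=st(); B0=Ro.from_euler('xyz',s['tool_rot']); print(B0.as_matrix()[:,2].round(3)); rows(20,50,s['position'],-.0003,6,B0=B0)
cv2.imwrite('pics/w11.png',cams.grab_frame('wrist'));cv2.imwrite('pics/s11.png',cams.grab_frame('scene'))
im=cams.grab_frame('top'); crop(im,200,80,350,190,5,'t11c.png')
```

```text
t 11.47 p [0.548  0.1163 0.0729] r [3.1384 0.1748 1.6042] F [-0.7 -0.3 -1.3] M [ 0.3  -0.01  0.02] w 0.0294 q [-0.67  0.73  0.38  1.88 -0.14  0.62 -0.22]
[ 0.009 -0.174 -0.985]
[-0.0535  0.0005 -0.0534] [0.001 0.111 0.   ]
[-0.1114  0.0009 -0.1018] [0.001 0.222 0.   ]
[-0.1734  0.0014 -0.1451] [0.002 0.333 0.001]
[-0.239   0.002  -0.1828] [0.003 0.444 0.001]
[-0.3076  0.0025 -0.2146] [0.004 0.556 0.001]
[-0.3788  0.003  -0.2403] [0.004 0.667 0.001]
```

View pics/w11.png

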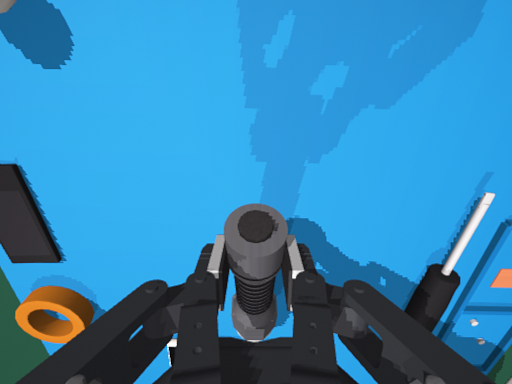

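View pics/t11c.png

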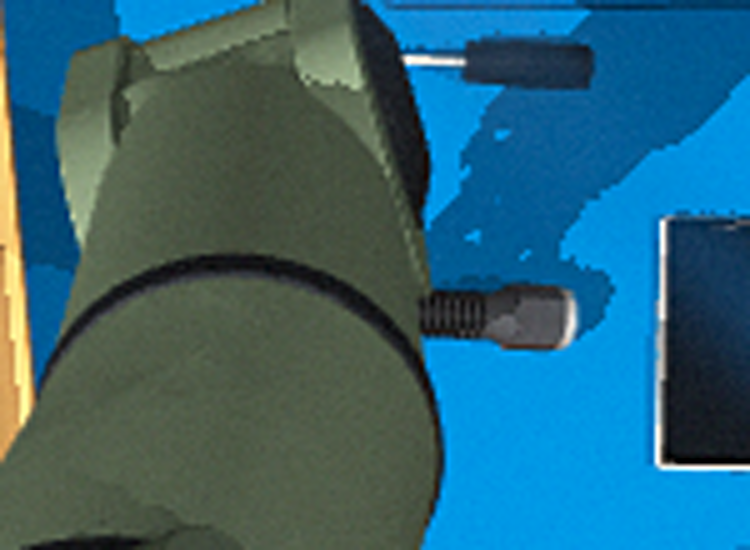

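Request:
arm_command(deltas=[[-0.6, 0, 0, 0.004, 0, 0, 0], [-0.6, 0.001, 0, 0.008, 0, 0, 0], [-0.6, 0.001, 0, 0.008, 0, 0, 0]])

```text
clock: 12.0
position: [0.5472, 0.1186, 0.07]
tool_rot: [3.141, 0.177, 1.609]
force: [-0.2, -0.4, -0.8]
grip_width: 0.0298
```

Request:
arm_command(deltas=[[-0.6, 0, 0, 0.004, 0, 0, 0], [-0.6, 0.001, 0, 0.008, 0, 0, 0], [-0.6, 0.001, 0, 0.008, 0, 0, 0]])

```text
clock: 12.38
position: [0.5474, 0.1182, 0.069]
tool_rot: [3.14, 0.176, 1.609]
force: [0.5, 1.1, 0.9]
grip_width: 0.0297
```

Request:
arm_command(deltas=[[-0.6, 0, 0, 0.004, 0, 0, 0], [-0.6, 0.001, 0, 0.008, 0, 0, 0], [-0.6, 0.001, 0, 0.008, 0, 0, 0]])

```text
clock: 12.75
position: [0.5474, 0.1182, 0.0678]
tool_rot: [3.14, 0.176, 1.609]
force: [0.5, 1.7, 1.2]
grip_width: 0.0293
```

Run:
```python
from tp import *
s=st();  cams.grab_frame('top'); s=st();
B0=Ro.from_euler('xyz',s['tool_rot']); print(B0.as_matrix()[:,2].round(3)); rows(20,50,s['position'],-.000,6,B0=B0)
```

```text
t 12.75 p [0.5474 0.1182 0.0678] r [3.1404 0.1763 1.6087] F [0.5 1.7 1.2] M [ 0.34 -0.04  0.04] w 0.0293 q [-0.67  0.74  0.38  1.88 -0.15  0.62 -0.22]
t 12.8 p [0.5474 0.1181 0.0678] r [3.1404 0.1764 1.6086] F [-0.5  2.   2.7] M [ 0.33 -0.01 -0.01] w 0.0295 q [-0.67  0.74  0.38  1.88 -0.15  0.62 -0.22]
[ 0.008 -0.175 -0.984]
[-0.051   0.0002 -0.0553] [0.    0.111 0.   ]
[-0.1066  0.0003 -0.106 ] [0.001 0.222 0.   ]
[-0.1664  0.0005 -0.1516] [0.001 0.333 0.   ]
[-0.23    0.0007 -0.1918] [0.001 0.444 0.   ]
[-0.2968  0.0009 -0.2264] [0.001 0.556 0.   ]
[-0.3664  0.001  -0.2549] [0.002 0.667 0.001]
```

Request:
arm_command(deltas=[[-0.6, -0.025, 0, -0.027, 0, 0.055, 0], [-0.6, -0.051, 0, -0.055, 0, 0.111, 0], [-0.6, -0.107, 0, -0.105, 0, 0.222, 0], [-0.6, -0.166, 0, -0.15, 0, 0.333, 0], [-0.6, -0.23, 0, -0.19, 0, 0.444, 0], [-0.6, -0.297, 0, -0.224, 0, 0.556, 0], [-0.6, -0.366, 0, -0.252, 0.002, 0.667, 0], [-0.6, -0.366, 0, -0.252, 0.002, 0.667, 0]])

```text
clock: 13.8
position: [0.5497, 0.0676, 0.1148]
tool_rot: [3.142, -0.348, 1.604]
force: [-0.7, -0.4, 0.2]
grip_width: 0.0299
```

Run:
```python
from tp import *
s=st();cv2.imwrite('pics/w12.png',cams.grab_frame('wrist'));im=cams.grab_frame('scene');s=st();
crop(im,150,130,290,240,5,'s12.png')
im=cams.grab_frame('top'); crop(im,200,80,350,190,5,'t12c.png')
B0=Ro.from_euler('xyz',s['tool_rot']); print(B0.as_matrix()[:,2].round(3)); rows(50,80,s['position'],-.000,6,B0=B0)
```

```text
t 13.8 p [0.5497 0.0676 0.1148] r [ 3.1416 -0.3479  1.6039] F [-0.7 -0.4  0.2] M [-0.8  -0.11  0.07] w 0.0299 q [ 0.02  0.62 -0.08  1.9  -0.49  0.68  0.38]
t 13.9 p [0.5491 0.0701 0.1145] r [-3.1408 -0.3466  1.6076] F [ 0.9 -1.4  0.3] M [-0.84 -0.02 -0.04] w 0.0297 q [ 0.02  0.62 -0.08  1.9  -0.49  0.68  0.38]
[-0.013  0.339 -0.941]
[-0.0508  0.0002 -0.0548] [0.    0.111 0.   ]
[-0.1062  0.0004 -0.105 ] [0.001 0.222 0.   ]
[-0.1657  0.0006 -0.1502] [0.001 0.333 0.   ]
[-0.229   0.0008 -0.19  ] [0.001 0.444 0.   ]
[-0.2954  0.001  -0.2242] [0.002 0.556 0.   ]
[-0.3647  0.0012 -0.2524] [0.002 0.667 0.   ]
```

View pics/w12.png

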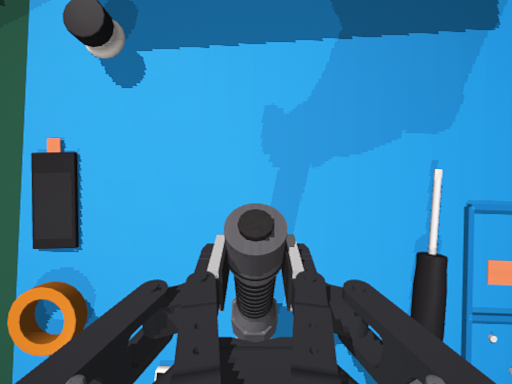

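View pics/s12.png

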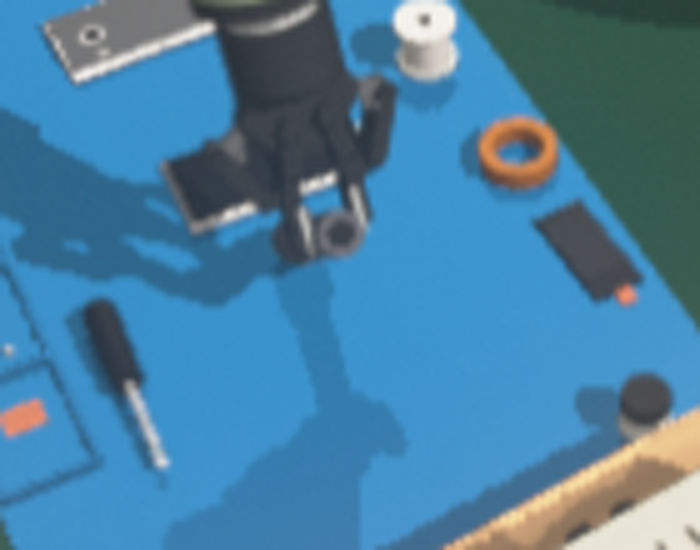

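View pics/t12c.png

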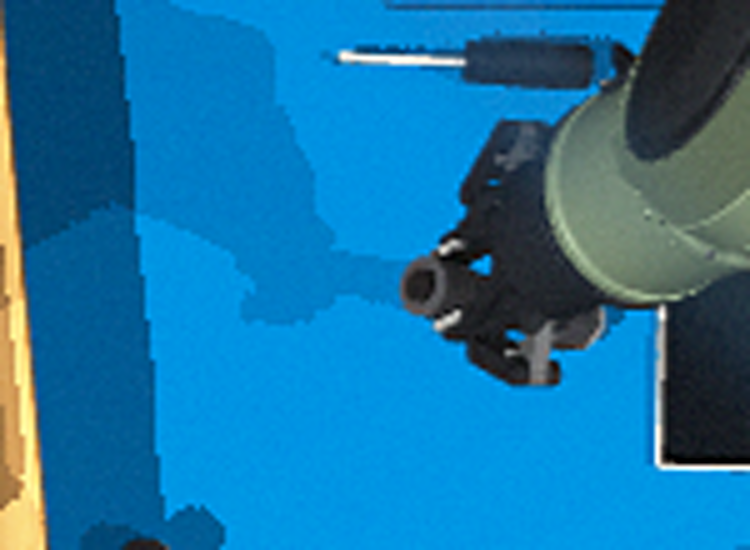

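Request:
arm_command(deltas=[[-0.6, -0.025, 0, -0.027, 0, 0.055, 0], [-0.6, -0.051, 0, -0.055, 0, 0.111, 0], [-0.6, -0.106, 0, -0.104, 0, 0.222, 0], [-0.6, -0.165, 0, -0.149, 0, 0.333, 0], [-0.6, -0.228, 0, -0.189, 0, 0.444, 0], [-0.6, -0.294, 0, -0.222, 0, 0.556, 0], [-0.6, -0.363, 0, -0.25, 0.002, 0.667, 0], [-0.6, -0.363, 0, -0.25, 0.002, 0.667, 0]])

```text
clock: 14.95
position: [0.552, 0.0077, 0.1324]
tool_rot: [-3.138, -0.876, 1.607]
force: [-0.8, 1.7, 19.2]
grip_width: 0.0297
```

Run:
```python
from tp import *
s=st();cv2.imwrite('pics/w13.png',cams.grab_frame('wrist'));im=cams.grab_frame('scene');s=st();
crop(im,150,130,290,240,5,'s13.png')
im=cams.grab_frame('top'); crop(im,200,80,350,190,5,'t13c.png');s=st()
B0=Ro.from_euler('xyz',s['tool_rot']); print(B0.as_matrix()[:,2].round(3)); rows(80,90,s['position'],-.000,3,B0=B0)
```

```text
t 14.95 p [0.552  0.0077 0.1324] r [-3.1378 -0.8763  1.6071] F [-0.8  1.7 19.2] M [2.5  0.18 0.09] w 0.0297 q [ 0.5   0.82 -0.31  1.77 -0.72  1.02  0.82]
t 15.05 p [0.5519 0.0087 0.1324] r [-3.1387 -0.8738  1.6098] F [ 1.4  0.6 16.9] M [ 1.89  0.03 -0.03] w 0.0298 q [ 0.5   0.82 -0.31  1.77 -0.72  1.02  0.82]
t 15.1 p [0.5518 0.0089 0.1324] r [-3.139  -0.8733  1.6105] F [ 0.4  0.9 15.3] M [ 1.8   0.08 -0.06] w 0.0299 q [ 0.5   0.82 -0.31  1.77 -0.72  1.02  0.82]
[-0.033  0.766 -0.642]
[-0.0326 -0.0001 -0.0382] [ 0.     0.074 -0.   ]
[-0.0673 -0.0001 -0.0744] [ 0.     0.148 -0.   ]
[-0.1041 -0.0002 -0.1086] [ 0.     0.222 -0.   ]
```

View pics/w13.png

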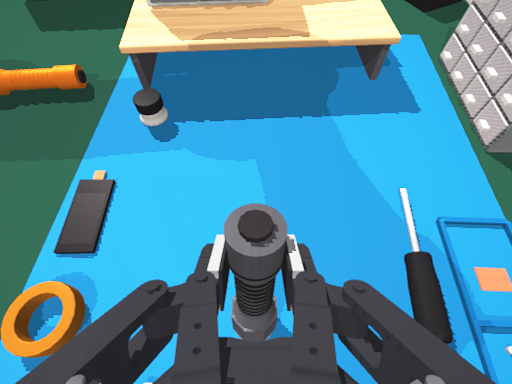

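View pics/s13.png

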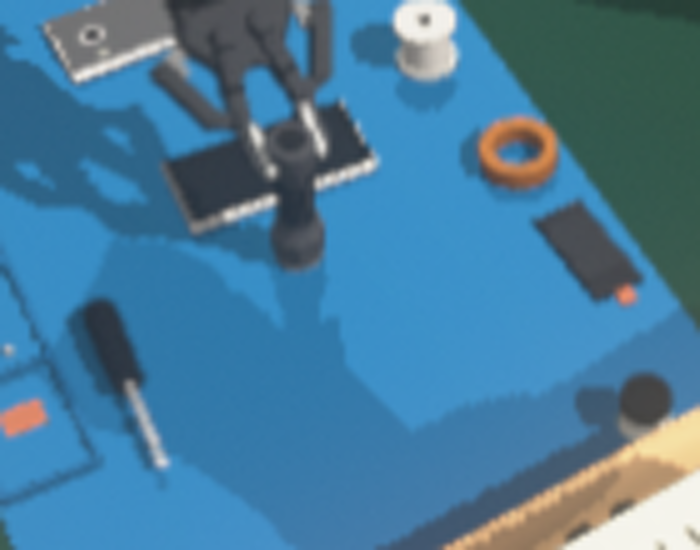

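View pics/t13c.png

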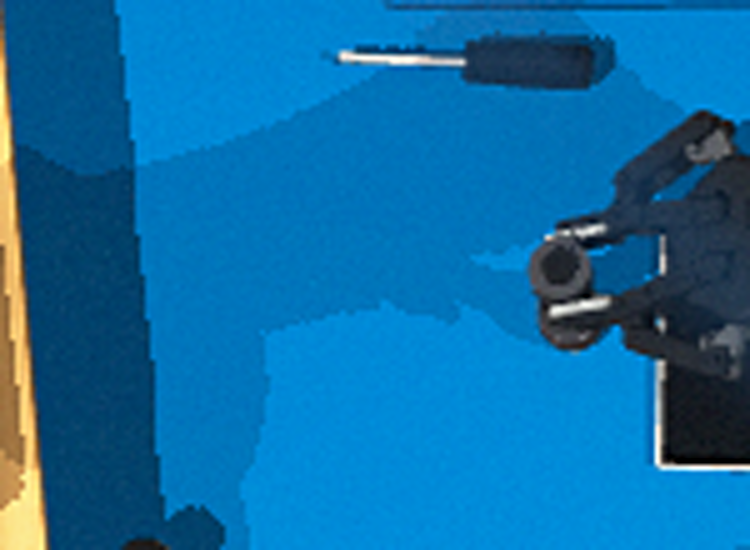

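Run:
```python
from h import *
ct=cams.get_calibration('top');cs=cams.get_calibration('scene')
a=lambda x,y,x0,y0:(x0+(x+.5)/5-.5,y0+(y+.5)/5-.5)
T=two(ct,a(560,265,200,80),cs,a(292,141,150,130)); print('tail',T)
# vertical torch hypothetical: lens center at
for lx,ly in [(.551,-.012),(.551,-.008)]:
    print(lx,ly,'top',proj(ct,[lx,ly,.003]),proj(ct,[lx,ly,.153]),'sc',proj(cs,[lx,ly,.003]),proj(cs,[lx,ly,.153]))
print('bezel sc obs',a(298,255,150,130),'top bezel bottom edge',a(572,345,200,80))
s=st()
```

```text
tail (array([0.55268172, 0.02281084, 0.14943249]), np.float64(0.0011030784292335746))
0.551 -0.012 top [315.93666879 144.37554998] [325.4106101  133.05610341] sc [208.78364529 178.98524322] [204.13197091 150.28789108]
0.551 -0.008 top [314.58885252 144.38107818] [323.83317765 133.06364421] sc [209.21755906 179.71794982] [204.5916161  151.03180006]
bezel sc obs (209.2, 180.6) top bezel bottom edge (314.0, 148.6)
t 15.1 p [0.5518 0.0089 0.1324] r [-3.139  -0.8733  1.6105] F [ 0.4  0.9 15.3] M [ 1.8   0.08 -0.06] w 0.0299 q [ 0.5   0.82 -0.31  1.77 -0.72  1.02  0.82]
```

Run:
```python
from tp import *
s=st()
B0=Ro.from_euler('xyz',s['tool_rot']); rows(77,90,s['position'],+.0005,4,B0=B0)
```

```text
t 15.1 p [0.5518 0.0089 0.1324] r [-3.139  -0.8733  1.6105] F [ 0.4  0.9 15.3] M [ 1.8   0.08 -0.06] w 0.0299 q [ 0.5   0.82 -0.31  1.77 -0.72  1.02  0.82]
[-0.0311 -0.0001 -0.0378] [ 0.     0.072 -0.   ]
[-0.0643 -0.0001 -0.0737] [ 0.     0.144 -0.   ]
[-0.0994 -0.0002 -0.1077] [ 0.     0.217 -0.   ]
[-0.1363 -0.0003 -0.1396] [ 0.     0.289 -0.001]
```

Request:
arm_command(deltas=[[-0.6, 0.002, 0, -0.002, 0, 0, 0], [-0.6, -0.013, 0, -0.02, 0, 0.036, 0], [-0.6, -0.029, 0, -0.039, 0, 0.072, 0], [-0.6, -0.046, 0, -0.057, 0, 0.108, 0], [-0.6, -0.063, 0, -0.074, 0, 0.144, 0], [-0.6, -0.081, 0, -0.091, 0, 0.18, 0], [-0.6, -0.099, 0, -0.108, 0, 0.217, 0], [-0.6, -0.099, 0, -0.108, 0, 0.217, 0]])

```text
clock: 16.1
position: [0.5526, -0.014, 0.1305]
tool_rot: [-3.137, -1.043, 1.607]
force: [1.6, 0.3, 6.4]
grip_width: 0.0298
```

Run:
```python
from tp import *
s=st();im=cams.grab_frame('scene');s=st();
crop(im,150,130,290,240,5,'s14.png')
im=cams.grab_frame('top'); crop(im,280,100,360,170,9,'t14c.png');s=st()
```

```text
t 16.1 p [ 0.5526 -0.014   0.1305] r [-3.1369 -1.0433  1.6074] F [1.6 0.3 6.4] M [ 0.35 -0.29 -0.26] w 0.0298 q [ 0.6   0.92 -0.34  1.7  -0.75  1.16  0.89]
t 16.15 p [ 0.5525 -0.0139  0.1305] r [-3.137  -1.0427  1.6078] F [0.7 0.3 5.6] M [ 0.19 -0.32 -0.29] w 0.0296 q [ 0.6   0.92 -0.34  1.7  -0.75  1.16  0.89]
t 16.2 p [ 0.5525 -0.0138  0.1305] r [-3.1372 -1.0424  1.608 ] F [ 0.9 -0.5  5.6] M [ 0.21 -0.37 -0.29] w 0.0296 q [ 0.6   0.92 -0.34  1.7  -0.75  1.16  0.89]
```

View pics/s14.png

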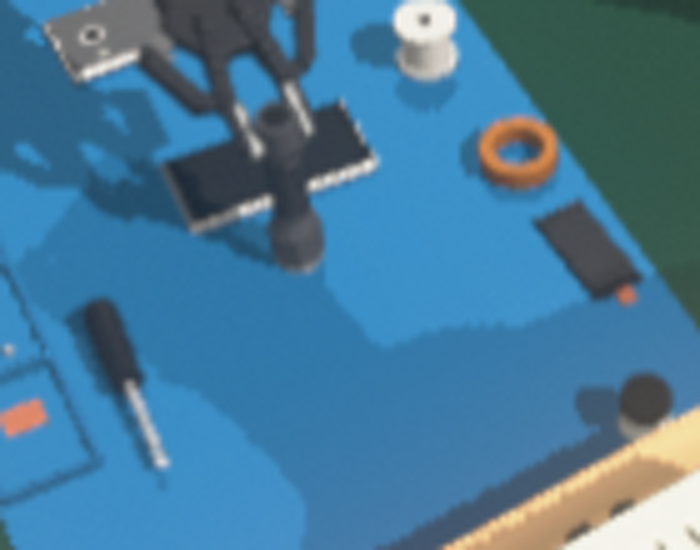

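View pics/t14c.png

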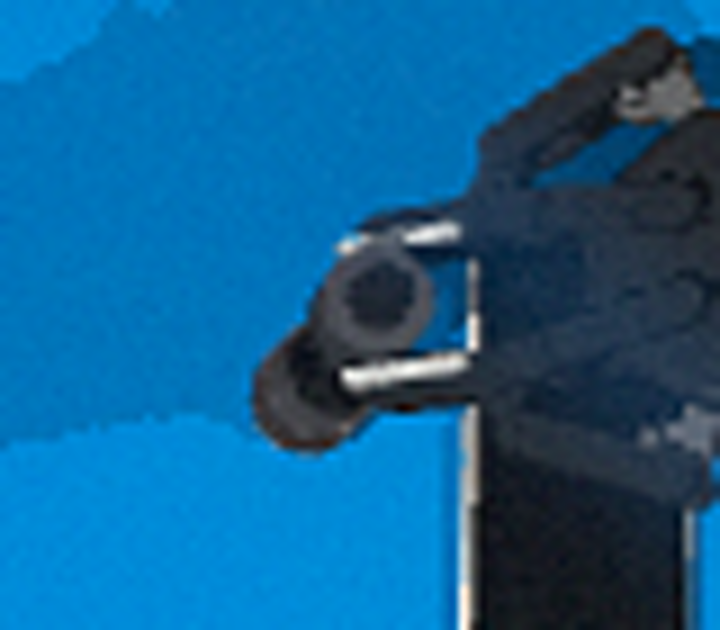

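Run:
```python
from h import *
ct=cams.get_calibration('top');cs=cams.get_calibration('scene')
a=lambda x,y,x0,y0,f=5:(x0+(x+.5)/f-.5,y0+(y+.5)/f-.5)
pt=a(380,294,280,100,9)
T=two(ct,pt,cs,a(275,114,150,130)); print('tail',T, plane(ct,*pt,.153))
print('base',plane(ct,*a(310,395,280,100,9),.006))
```

```text
tail (array([ 0.5533138 , -0.00291661,  0.1521523 ]), np.float64(0.00017097191161113954)) [ 0.55319362 -0.0028138   0.153     ]
base [ 0.55323647 -0.00581269  0.006     ]
```

Run:
```python
from tp import *
s=st()
B0=Ro.from_euler('xyz',s['tool_rot']); rows(86.8,90,s['position'],+.0004,2,B0=B0)
```

```text
t 16.2 p [ 0.5525 -0.0138  0.1305] r [-3.1372 -1.0424  1.608 ] F [ 0.9 -0.5  5.6] M [ 0.21 -0.37 -0.29] w 0.0296 q [ 0.6   0.92 -0.34  1.7  -0.75  1.16  0.89]
[-0.0143 -0.     -0.0191] [ 0.     0.036 -0.   ]
[-0.0291 -0.     -0.0377] [ 0.     0.071 -0.   ]
```

Request:
arm_command(deltas=[[-0.6, -0.007, 0, -0.01, 0, 0.018, 0], [-0.6, -0.014, 0, -0.019, 0, 0.036, 0], [-0.6, -0.022, 0, -0.029, 0, 0.054, 0], [-0.6, -0.029, 0, -0.037, 0, 0.071, 0], [-0.6, -0.029, 0, -0.037, 0, 0.071, 0], [-0.6, -0.029, 0, -0.037, 0, 0.071, 0]])

```text
clock: 16.95
position: [0.5527, -0.0212, 0.1302]
tool_rot: [-3.138, -1.1, 1.608]
force: [-0.0, 2.0, 10.9]
grip_width: 0.0296
```

Run:
```python
from tp import *
s=st();im=cams.grab_frame('scene');s=st();
crop(im,150,130,290,240,5,'s15.png')
im=cams.grab_frame('top'); crop(im,280,100,360,170,9,'t15c.png');s=st()
cv2.imwrite('pics/w15.png',cams.grab_frame('wrist'))
```

```text
t 16.95 p [ 0.5527 -0.0212  0.1302] r [-3.1377 -1.1002  1.6075] F [-0.   2.  10.9] M [ 1.44 -0.08 -0.12] w 0.0296 q [ 0.62  0.95 -0.35  1.67 -0.76  1.2   0.91]
t 17.0 p [ 0.5527 -0.0212  0.1302] r [-3.1377 -1.1001  1.6076] F [ 0.4  1.2 11.4] M [ 1.41 -0.1  -0.15] w 0.0298 q [ 0.62  0.95 -0.35  1.67 -0.76  1.2   0.91]
t 17.05 p [ 0.5527 -0.0212  0.1302] r [-3.1376 -1.1001  1.6075] F [-0.   2.7 10. ] M [ 1.45 -0.05 -0.08] w 0.0294 q [ 0.62  0.95 -0.35  1.67 -0.76  1.2   0.91]
```

View pics/s15.png

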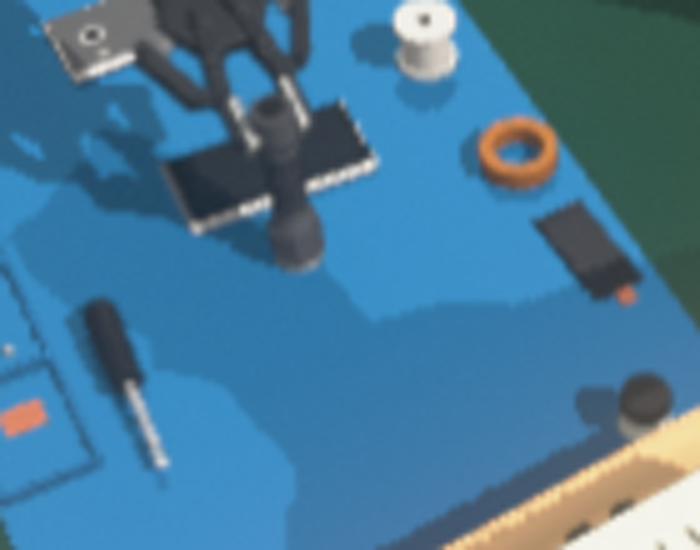

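View pics/t15c.png

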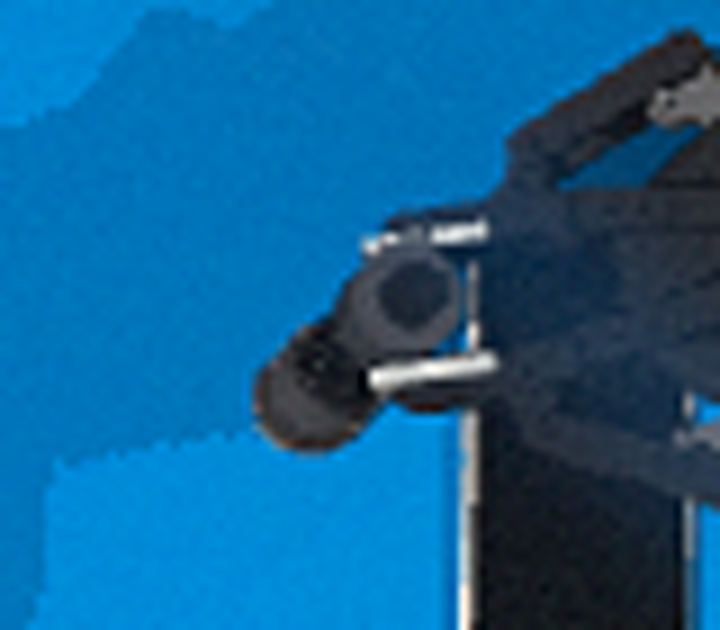

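View pics/w15.png

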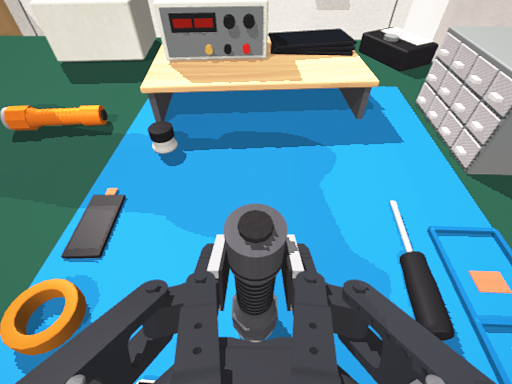

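Run:
```python
from h import *
ct=cams.get_calibration('top');cs=cams.get_calibration('scene')
a=lambda x,y,x0,y0,f=5:(x0+(x+.5)/f-.5,y0+(y+.5)/f-.5)
pt=a(414,294,280,100,9)
T=two(ct,pt,cs,a(270,107,150,130)); print('tail',T, plane(ct,*pt,.153))
print('obs sc bottom',a(298,272,150,130),'L/R',a(270,245,150,130),a(325,245,150,130),'top L',a(254,395,280,100,9),'top bottom',a(312,454,280,100,9))
ph=np.linspace(0,2*np.pi,100)
for cy in (-.012,-.007):
    for zz in (.003,.02):
        C=[(.5525+.018*np.cos(p),cy+.018*np.sin(p),zz) for p in ph]
        a1=np.array([proj(cs,x) for x in C]);b=np.array([proj(ct,x) for x in C])
        print(cy,zz,'sc maxrow',a1[:,1].max(),'minmaxcol',a1[:,0].min(),a1[:,0].max(),'top mincol',b[:,0].min(),'maxrow',b[:,1].max())
```

```text
tail (array([ 0.55342569, -0.01268153,  0.150282  ]), np.float64(0.0007944741185932113)) [ 0.55314664 -0.0123953   0.153     ]
obs sc bottom (209.2, 184.0) L/R (203.6, 178.6) (214.6, 178.6) top L (307.77777777777777, 143.44444444444446) top bottom (314.22222222222223, 150.0)
-0.012 0.003 sc maxrow 182.91056023629207 minmaxcol 203.50318233255027 213.31535354264108 top mincol 309.86975802873854 maxrow 149.86500960067966
-0.012 0.02 sc maxrow 179.88923872636525 minmaxcol 202.96177636651532 212.860016425201 top mincol 310.70122246695314 maxrow 148.84071603873488
-0.007 0.003 sc maxrow 183.8416766973645 minmaxcol 204.0357292520803 213.86693993096168 top mincol 308.1863470631234 maxrow 149.87139372971453
-0.007 0.02 sc maxrow 180.8226909955537 minmaxcol 203.49764986482856 213.41532318522422 top mincol 308.98960064463313 maxrow 148.8473116138208
```

Run:
```python
from tp import *
plan.lens=np.array([.5525,-.0065])
s=st()
B0=Ro.from_euler('xyz',s['tool_rot']); rows(92.2,90,s['position'],-.0005,2,B0=B0)
```

```text
t 17.1 p [ 0.5527 -0.0212  0.1302] r [-3.1378 -1.1     1.6077] F [ 0.9  1.6 11.1] M [ 1.39 -0.05 -0.11] w 0.03 q [ 0.62  0.95 -0.35  1.67 -0.76  1.2   0.91]
[0.0074 0.     0.0145] [-0.    -0.024  0.   ]
[0.0146 0.     0.0292] [-0.    -0.049  0.   ]
```

Request:
arm_command(deltas=[[-0.6, 0.004, 0, 0.007, 0, -0.012, 0], [-0.6, 0.007, 0, 0.015, 0, -0.024, 0], [-0.6, 0.015, 0, 0.029, 0, -0.049, 0], [-0.6, 0.015, 0, 0.029, 0, -0.049, 0], [-0.6, 0.015, 0, 0.029, 0, -0.049, 0]])

```text
clock: 17.73
position: [0.5525, -0.0163, 0.1302]
tool_rot: [-3.138, -1.061, 1.608]
force: [-0.7, 1.2, 11.0]
grip_width: 0.0299
```

Run:
```python
from tp import *
s=st();im=cams.grab_frame('scene')
crop(im,190,130,240,195,10,'s16.png')
im=cams.grab_frame('top'); crop(im,280,100,360,170,9,'t16c.png');s=st()
```

```text
t 17.73 p [ 0.5525 -0.0163  0.1302] r [-3.138  -1.0613  1.6081] F [-0.7  1.2 11. ] M [ 1.43 -0.1  -0.03] w 0.0299 q [ 0.61  0.93 -0.35  1.69 -0.75  1.17  0.9 ]
t 17.82 p [ 0.5525 -0.0164  0.1302] r [-3.138  -1.0614  1.6079] F [-0.2  0.7 11.5] M [ 1.43 -0.17 -0.01] w 0.0295 q [ 0.61  0.93 -0.35  1.69 -0.75  1.17  0.9 ]
```

View pics/s16.png

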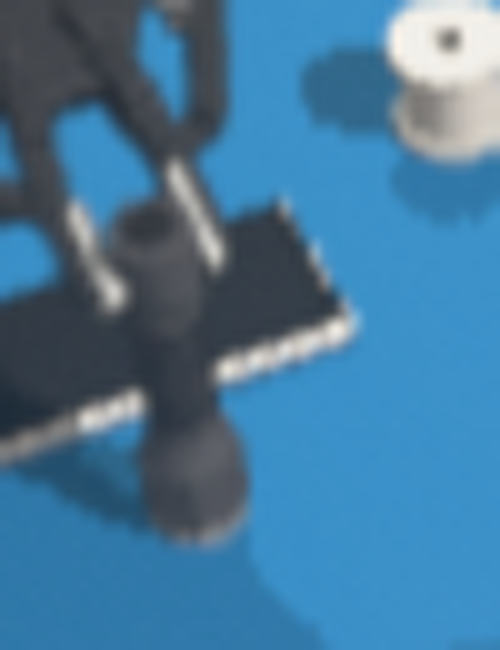

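View pics/t16c.png

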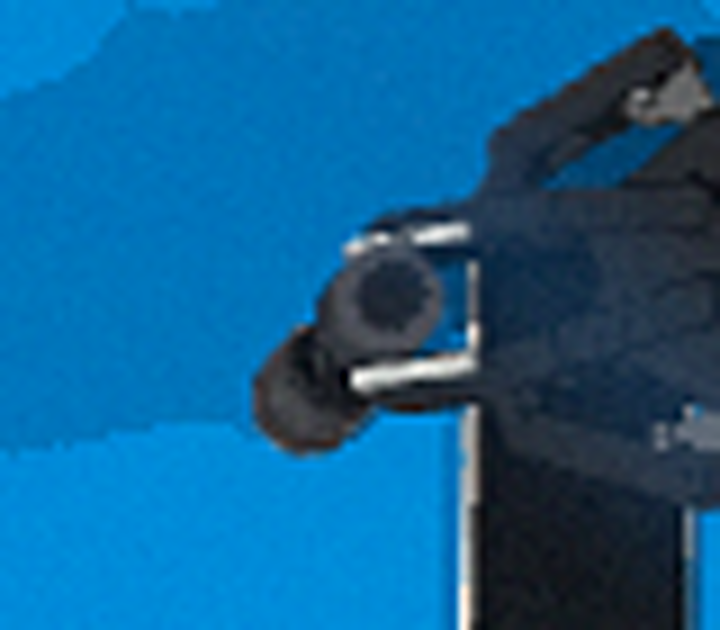

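Run:
```python
from h import *
ct=cams.get_calibration('top');cs=cams.get_calibration('scene')
for n,c,(x0,y0,x1,y1) in (('top0',ct,(398,112,424,136)),('scene0',cs,(156,125,178,147))):
    im=cv2.imread(f'pics/{n}.png'); crop(im,x0,y0,x1,y1,20,n+'w.png')
s=st(); go(s['position']+[0,0,.06],rot=Ro.from_euler('xyz',s['tool_rot']))
```

```text
t 17.82 p [ 0.5525 -0.0164  0.1302] r [-3.138  -1.0614  1.6079] F [-0.2  0.7 11.5] M [ 1.43 -0.17 -0.01] w 0.0295 q [ 0.61  0.93 -0.35  1.69 -0.75  1.17  0.9 ]
shift [ 0.3492 -0.0007 -0.1951] turn [0. 0. 0.]
```

View pics/top0w.png

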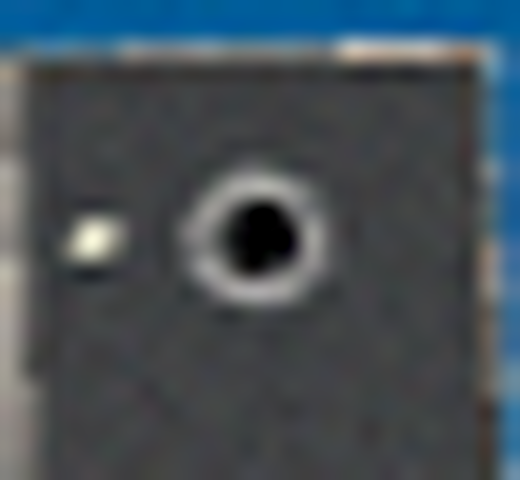

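View pics/scene0w.png

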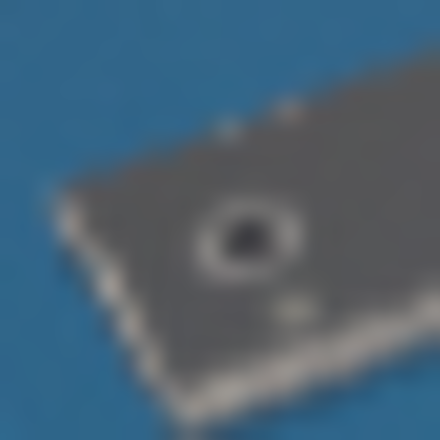

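Run:
```python
from h import *
ct=cams.get_calibration('top');cs=cams.get_calibration('scene')
f=lambda x,y,x0,y0:(x0+(x+.5)/20-.5,y0+(y+.5)/20-.5)
a=f(259,238,398,112);b=f(249,239,156,125)
print(plane(ct,*a,.012),plane(cs,*b,.012),two(ct,a,cs,b))
```

```text
[ 0.61039111 -0.28868826  0.012     ] [ 0.60915306 -0.2895382   0.012     ] (array([ 0.60969393, -0.28767506,  0.01393414]), np.float64(0.0004851140454924016))
```

Request:
arm_command(deltas=[[-0.6, 0.03, 0, -0.017, 0, 0, 0], [-0.6, 0.12, 0, -0.067, 0, 0, 0], [-0.6, 0.24, 0, -0.134, 0, 0, 0], [-0.6, 0.35, 0, -0.195, 0, 0, 0], [-0.6, 0.35, 0, -0.195, 0, 0, 0]])

```text
clock: 18.45
position: [0.5531, -0.0172, 0.1914]
tool_rot: [3.14, -1.058, 1.611]
force: [-0.2, -0.1, -1.8]
grip_width: 0.03
```

Run:
```python
from h import *
s=st();im=cams.grab_frame('scene');crop(im,190,100,240,195,7,'s17.png')
s=st(); cv2.imwrite('pics/w17.png',cams.grab_frame('wrist'))
B=Ro.from_euler('xyz',s['tool_rot']); Qz=Ro.from_euler('z',-20,degrees=True)
W=np.array([.6112,-.2885]); c0=np.array([.5525,-.0065]); rel=s['position']-[*c0,0]
for k in (.4,.7,1):
    Q=Ro.from_euler('z',-20*k,degrees=True); p=np.array([*(c0+(W-c0)*k),0])+Q.apply(rel); print(k,p); go(p,rot=Q*B)
```

```text
t 18.45 p [ 0.5531 -0.0172  0.1914] r [ 3.14   -1.0576  1.6112] F [-0.2 -0.1 -1.8] M [-1.21 -0.04 -0.  ] w 0.03 q [ 0.61  0.83 -0.35  1.69 -0.76  1.23  0.83]
t 18.5 p [ 0.5528 -0.0171  0.1903] r [-3.1406 -1.058   1.609 ] F [ 0.6  0.4 -2.1] M [-1.16 -0.05  0.02] w 0.0299 q [ 0.61  0.83 -0.35  1.69 -0.76  1.23  0.83]
0.4 [ 0.57475427 -0.12986742  0.19034463]
shift [-0.3671  0.1189 -0.6619] turn [-0.1555 -0.0004  0.086 ]
0.7 [ 0.59126639 -0.2142814   0.19034463]
shift [-0.6447  0.2069 -1.1558] turn [-0.2717 -0.0003  0.1514]
1 [ 0.60780397 -0.29858165  0.19034463]
shift [-0.922   0.2951 -1.6491] turn [-3.879e-01 -1.000e-04  2.168e-01]
```

View pics/w17.png

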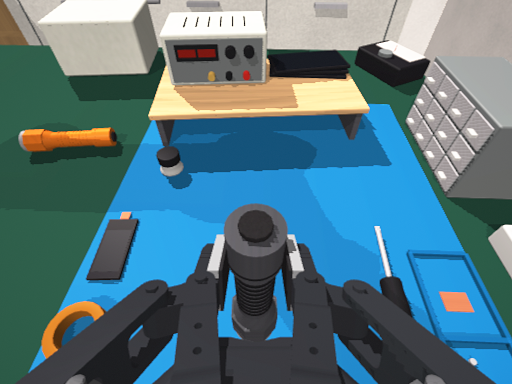

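View pics/s17.png

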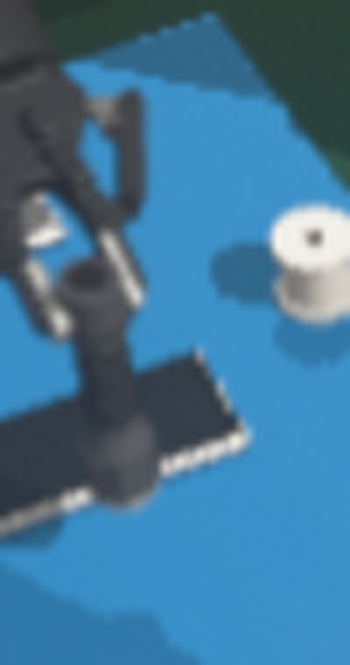

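Request:
arm_command(deltas=[[-0.6, -0.04, 0.01, -0.07, -0.01, 0, 0.01], [-0.6, -0.14, 0.045, -0.25, -0.06, 0, 0.03], [-0.6, -0.28, 0.09, -0.5, -0.11, 0, 0.06], [-0.6, -0.42, 0.13, -0.75, -0.17, 0, 0.1], [-0.6, -0.52, 0.165, -0.93, -0.22, 0, 0.12], [-0.6, -0.553, 0.177, -0.989, -0.233, 0, 0.13], [-0.6, -0.553, 0.177, -0.989, -0.233, 0, 0.13]])

```text
clock: 19.42
position: [0.5855, -0.1869, 0.1894]
tool_rot: [-3.138, -1.059, 1.396]
force: [0.6, 0.4, -0.8]
grip_width: 0.0296
```

Run:
```python
from h import *
s=st()
B=Ro.from_euler('xyz',s['tool_rot']); Q=Ro.from_euler('z',-8,degrees=True)
W=np.array([.610,-.2885,0]); rel=Ro.from_euler('z',-20,degrees=True).apply([.0003,-.0106,.19]); p=W+rel; print(p); go(p,rot=Q*B)
```

```text
t 19.43 p [ 0.5855 -0.1869  0.1894] r [-3.1383 -1.0587  1.3959] F [ 0.6  0.4 -0.8] M [-1.15  0.21 -0.03] w 0.0296 q [ 0.77  0.91 -0.26  1.48 -0.76  1.37  0.78]
[ 0.60665649 -0.29856335  0.19      ]
shift [-0.3438  0.2664 -0.6206] turn [-0.155   0.0003  0.0871]
```

Request:
arm_command(deltas=[[-0.6, -0.03, 0.02, -0.05, -0.01, 0, 0.01], [-0.6, -0.1, 0.08, -0.18, -0.05, 0, 0.03], [-0.6, -0.2, 0.155, -0.36, -0.09, 0, 0.05], [-0.6, -0.29, 0.225, -0.52, -0.13, 0, 0.075], [-0.6, -0.335, 0.26, -0.605, -0.15, 0, 0.085], [-0.6, -0.344, 0.266, -0.621, -0.155, 0, 0.087], [-0.6, -0.344, 0.266, -0.621, -0.155, 0, 0.087], [-0.6, -0.344, 0.266, -0.621, -0.155, 0, 0.087]])

```text
clock: 20.42
position: [0.6072, -0.2966, 0.1907]
tool_rot: [-3.14, -1.059, 1.26]
force: [0.2, -0.1, -1.5]
grip_width: 0.0293
```

Run:
```python
from h import *
s=st();im=cams.grab_frame('scene');cv2.imwrite('pics/s18.png',im);crop(im,130,85,210,160,8,'s18c.png')
im=cams.grab_frame('top');cv2.imwrite('pics/t18.png',im);crop(im,380,85,460,160,8,'t18c.png');s=st()
```

```text
t 20.43 p [ 0.6072 -0.2966  0.1907] r [-3.1396 -1.059   1.2602] F [ 0.2 -0.1 -1.5] M [-1.13  0.37 -0.02] w 0.0293 q [ 0.85  0.99 -0.21  1.28 -0.78  1.45  0.71]
t 20.52 p [ 0.6072 -0.2969  0.1907] r [-3.1396 -1.0588  1.2599] F [-0.1 -0.4 -1.4] M [-1.13  0.33  0.04] w 0.0294 q [ 0.85  0.99 -0.21  1.28 -0.78  1.45  0.71]
```

View pics/s18c.png

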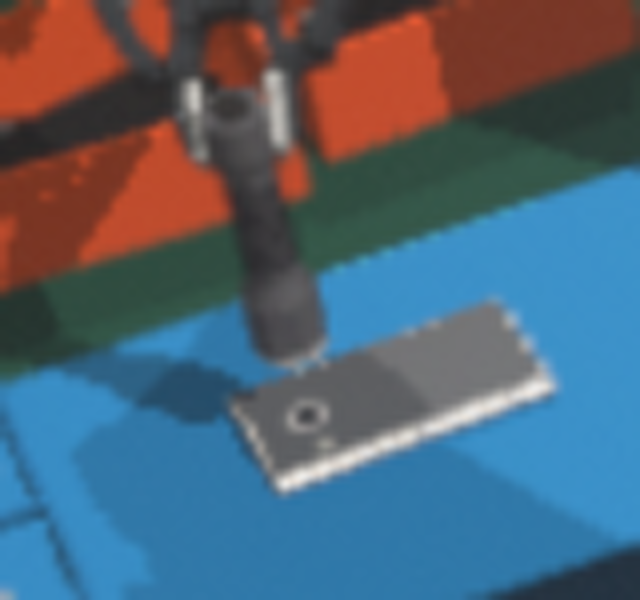

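View pics/t18c.png

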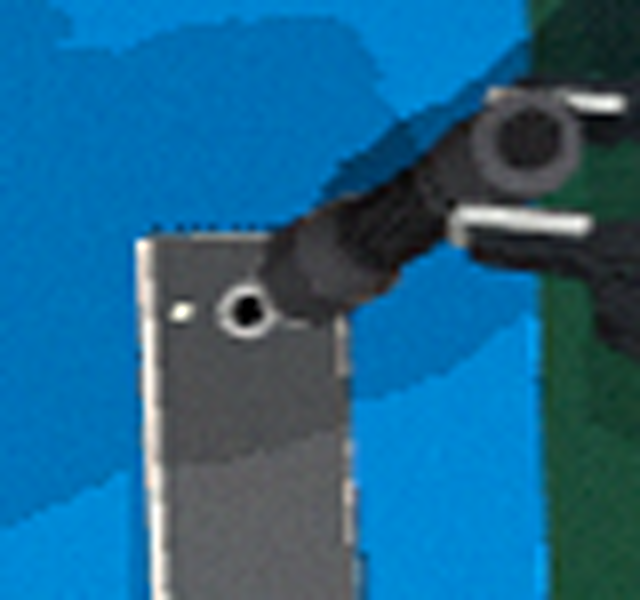

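Run:
```python
from h import *
ct=cams.get_calibration('top');cs=cams.get_calibration('scene')
a=lambda x,y,x0,y0,f=8:(x0+(x+.5)/f-.5,y0+(y+.5)/f-.5)
T=two(ct,a(526,138,380,85),cs,a(234,104,130,85));L=two(ct,a(320,268,380,85),cs,a(289,340,130,85))
print(T,L); d=T[0]-L[0]; print(np.degrees(np.arctan2(d[:2],d[2])),np.linalg.norm(d))
print('lens on known z',plane(ct,*a(320,268,380,85),.064),plane(cs,*a(289,340,130,85),.064),'tail',plane(ct,*a(526,138,380,85),.213))
w=a(247,310,380,85); print('win',plane(ct,*w,.012),plane(cs,*a(308,414,130,85),.012))
s=telemetry.observe(); print('expected axis by tool', s['position'])
c=L[0]
for tag,(lx,ly,lz) in dict(pred=(.610,-.2885,.063)).items():
    print(proj(ct,[lx,ly,lz]),proj(ct,[lx,ly,lz+.15]),proj(cs,[lx,ly,lz]),proj(cs,[lx,ly,lz+.15]))
print(a(320,268,380,85),a(526,138,380,85),a(289,340,130,85),a(234,104,130,85))
```

```text
(array([ 0.60999337, -0.28307948,  0.21406003]), np.float64(0.0010808675774054432)) (array([ 0.61060894, -0.29016616,  0.06410133]), np.float64(0.0038039877458795066))
[-0.23519458  2.70564413] 0.15012732196434742
lens on known z [ 0.61225812 -0.29158332  0.064     ] [ 0.609361   -0.28835082  0.064     ] tail [ 0.61079527 -0.28406718  0.213     ]
win [ 0.6107276  -0.28858815  0.012     ] [ 0.60852257 -0.29026165  0.012     ]
expected axis by tool [ 0.60715275 -0.29685527  0.19067148]
[418.30871097 118.96025546] [447.22055438 102.12923844] [165.56753035 127.28329072] [158.2627329   96.91771085]
(419.5625, 118.0625) (445.3125, 101.8125) (165.6875, 127.0625) (158.8125, 97.5625)
```

Run:
```python
from h import *
s=st(); B=Ro.from_euler('xyz',s['tool_rot']); ty=B.as_matrix()[:,1]; print(ty)
c=np.array([.610,-.289,.0635]); Q=Ro.from_rotvec(np.radians(1.7)*ty); p=c+Q.apply(s['position']-c)-[0.001,-.0005,.043]; print(p,s['position']); go(p,rot=Q*B)
```

```text
t 20.52 p [ 0.6072 -0.2969  0.1907] r [-3.1396 -1.0588  1.2599] F [-0.1 -0.4 -1.4] M [-1.13  0.33  0.04] w 0.0294 q [ 0.85  0.99 -0.21  1.28 -0.78  1.45  0.71]
[ 0.95257494 -0.3043026  -0.00095555]
[ 0.60500555 -0.29994545  0.14736782] [ 0.60715275 -0.29685527  0.19067148]
shift [-0.2634 -0.0071  0.1205] turn [-0.      0.0378  0.    ]
```

Request:
arm_command(deltas=[[-0.6, -0.03, 0, 0.01, 0, 0.01, 0], [-0.6, -0.09, 0, 0.04, 0, 0.02, 0], [-0.6, -0.16, -0.003, 0.075, 0, 0.03, 0], [-0.6, -0.22, -0.006, 0.1, 0, 0.038, 0], [-0.6, -0.25, -0.007, 0.115, 0, 0.038, 0], [-0.6, -0.263, -0.007, 0.12, 0, 0.038, 0], [-0.6, -0.263, -0.007, 0.12, 0, 0.038, 0]])

```text
clock: 21.4
position: [0.605, -0.3007, 0.1474]
tool_rot: [-3.14, -1.088, 1.259]
force: [-0.1, -0.1, -1.8]
grip_width: 0.0295
```

Run:
```python
from h import *
s=st();im=cams.grab_frame('scene');crop(im,140,95,200,155,10,'s19c.png')
im=cams.grab_frame('top');crop(im,385,90,450,150,10,'t19c.png');s=st()
```

```text
t 21.4 p [ 0.605  -0.3007  0.1474] r [-3.1399 -1.0884  1.2592] F [-0.1 -0.1 -1.8] M [-1.16  0.35  0.01] w 0.0295 q [ 0.86  1.06 -0.22  1.27 -0.78  1.44  0.76]
t 21.5 p [ 0.605  -0.3007  0.1477] r [-3.1406 -1.0882  1.2599] F [ 0.5  0.6 -1.3] M [-1.17  0.36  0.01] w 0.0297 q [ 0.86  1.06 -0.22  1.27 -0.78  1.44  0.76]
```

View pics/s19c.png

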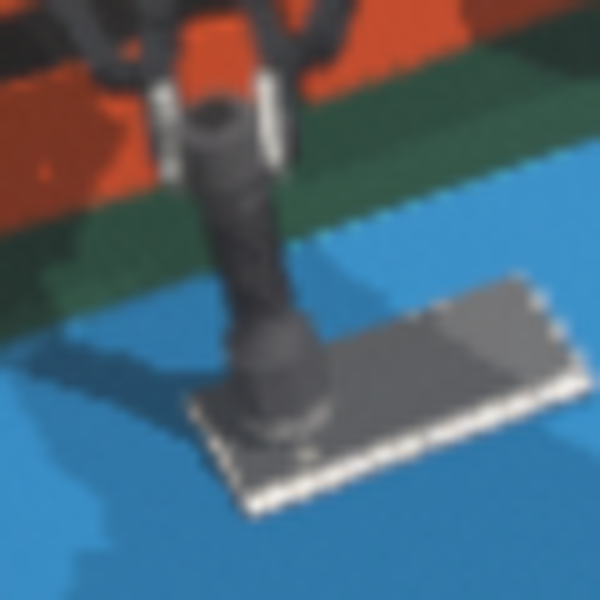

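View pics/t19c.png

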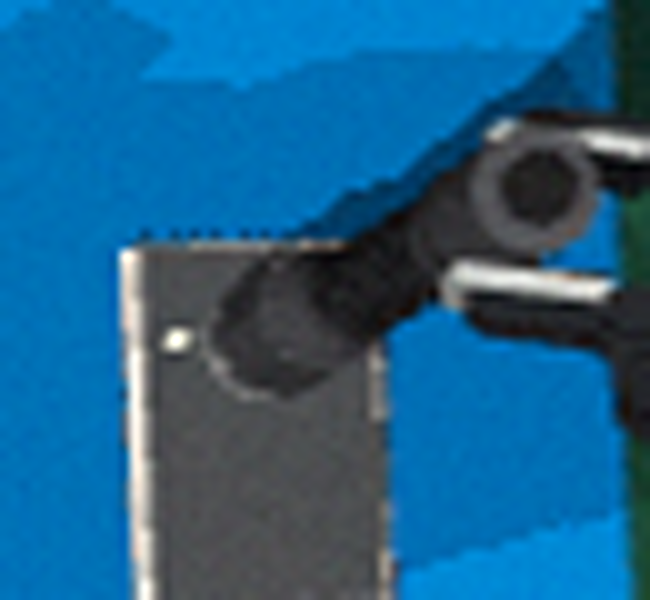

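Run:
```python
from h import *
ct=cams.get_calibration('top');cs=cams.get_calibration('scene')
a=lambda x,y,x0,y0,f=10:(x0+(x+.5)/f-.5,y0+(y+.5)/f-.5)
T=two(ct,a(540,186,385,90),cs,a(217,110,140,95));L=two(ct,a(275,333,385,90),cs,a(283,403,140,95))
print(T,L); print(np.degrees(np.arctan2((T[0]-L[0])[:2],.15)))
# predicted tail if vertical above W
W=[.610,-.2887]
print(proj(ct,[*W,.170]),a(540,186,385,90),proj(cs,[*W,.170]),a(217,110,140,95))
```

```text
(array([ 0.6072702 , -0.28853993,  0.17170486]), np.float64(0.001628565829834096)) (array([ 0.608891  , -0.2883547 ,  0.02217658]), np.float64(0.0013924128812233842))
[-0.61907603 -0.07075585]
[437.98578452 107.55183365] (438.55, 108.15) [160.42773757 106.02240821] (161.25, 105.55)
```

Request:
arm_command(deltas=[[-0.6, -0.012, 0, 0.006, 0, 0, 0], [-0.6, -0.024, 0, 0.012, 0, 0, 0], [-0.6, -0.035, 0, 0.0185, 0, 0, 0], [-0.6, -0.035, 0, 0.0185, 0, 0, 0], [-0.6, -0.035, 0, 0.0185, 0, 0, 0]])

```text
clock: 22.12
position: [0.6049, -0.3006, 0.1414]
tool_rot: [-3.139, -1.088, 1.259]
force: [-0.1, -0.2, -1.3]
grip_width: 0.0296
```

Request:
arm_command(deltas=[[-0.6, -0.003, 0, 0.0015, 0, 0, 0], [-0.6, -0.006, 0, 0.003, 0, 0, 0], [-0.6, -0.009, 0, 0.0045, 0, 0, 0], [-0.6, -0.009, 0, 0.0045, 0, 0, 0]])

```text
clock: 22.62
position: [0.6048, -0.3006, 0.1398]
tool_rot: [-3.139, -1.088, 1.259]
force: [1.3, 0.3, -0.6]
grip_width: 0.0299
```

Request:
arm_command(deltas=[[-0.6, -0.003, 0, 0.0015, 0, 0, 0], [-0.6, -0.006, 0, 0.003, 0, 0, 0], [-0.6, -0.006, 0, 0.003, 0, 0, 0]])

```text
clock: 23.0
position: [0.605, -0.3005, 0.1392]
tool_rot: [-3.14, -1.089, 1.26]
force: [-1.6, 0.7, 4.8]
grip_width: 0.0297
```

Run:
```python
from h import *
for i in range(3): cams.grab_frame('top'); s=st()
```

```text
t 23.05 p [ 0.605  -0.3005  0.1393] r [-3.1402 -1.089   1.2596] F [-1.1  0.5  4.4] M [0.04 0.12 0.18] w 0.0298 q [ 0.86  1.07 -0.22  1.27 -0.78  1.43  0.77]
t 23.1 p [ 0.605  -0.3005  0.1393] r [-3.1402 -1.089   1.2597] F [-1.4  0.3  6. ] M [0.15 0.09 0.18] w 0.0301 q [ 0.86  1.07 -0.22  1.27 -0.78  1.43  0.77]
t 23.15 p [ 0.605  -0.3005  0.1392] r [-3.1402 -1.0889  1.2596] F [-0.   0.2  5.4] M [0.2  0.12 0.17] w 0.0302 q [ 0.86  1.07 -0.22  1.27 -0.78  1.43  0.77]
```

Request:
arm_command(deltas=[[-0.6, 0, 0, 0, 0, 0, 0], [-0.6, 0, 0, 0, 0, 0, 0]], newtons=20)

```text
clock: 23.4
position: [0.605, -0.3006, 0.1392]
tool_rot: [-3.14, -1.089, 1.26]
force: [-0.2, 0.9, 5.3]
grip_width: 0.03
```

Run:
```python
from h import *
s=st();im=cams.grab_frame('scene');crop(im,140,95,200,155,10,'s20c.png')
im=cams.grab_frame('top');crop(im,385,90,450,150,10,'t20c.png')
ct=cams.get_calibration('top');cs=cams.get_calibration('scene')
ph=np.linspace(0,2*np.pi,100)
C=[(.610+.018*np.cos(p),-.2887+.018*np.sin(p),.012) for p in ph]
b=(np.array([proj(ct,x) for x in C])-[385,90]+.5)*10;a=(np.array([proj(cs,x) for x in C])-[140,95]+.5)*10
print('pred ideal top',b.min(0),b.max(0),'sc',a.min(0),a.max(0))
```

```text
t 23.4 p [ 0.605  -0.3006  0.1392] r [-3.1401 -1.089   1.2595] F [-0.2  0.9  5.3] M [0.16 0.09 0.16] w 0.03 q [ 0.86  1.07 -0.22  1.27 -0.78  1.43  0.77]
pred ideal top [198.13578002 280.33560022] [321.58236551 400.89146016] sc [238.77767401 390.76930049] [328.15854808 453.14732645]
```

View pics/s20c.png

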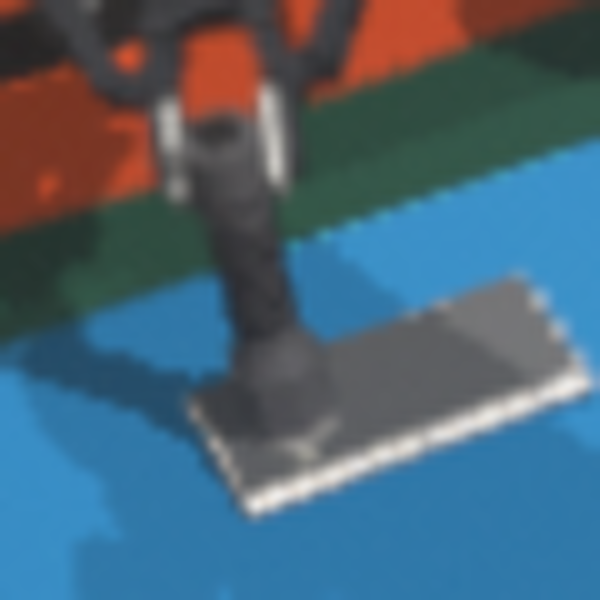

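View pics/t20c.png

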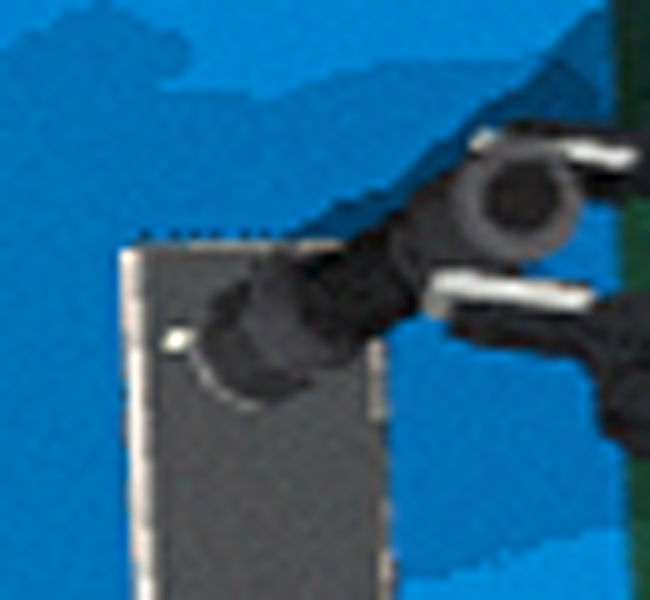

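Request:
arm_command(deltas=[[-0.2, 0, 0, 0, 0, 0, 0], [0, 0, 0, 0, 0, 0, 0], [0.3, 0, 0, 0, 0, 0, 0], [0.6, 0, 0, 0, 0, 0, 0], [0.8, 0, 0, 0, 0, 0, 0], [0.8, 0, 0, 0, 0, 0, 0]])

```text
clock: 24.25
position: [0.6049, -0.3007, 0.1388]
tool_rot: [-3.14, -1.088, 1.259]
force: [-0.4, 0.0, 1.0]
grip_width: 0.077
```

Run:
```python
from h import *
s=st();cv2.imwrite('pics/w21.png',cams.grab_frame('wrist'))
im=cams.grab_frame('top');crop(im,385,90,450,150,10,'t21c.png')
```

```text
t 24.25 p [ 0.6049 -0.3007  0.1388] r [-3.1395 -1.0884  1.2588] F [-0.4  0.   1. ] M [-0.92  0.27 -0.01] w 0.077 q [ 0.86  1.07 -0.22  1.27 -0.78  1.43  0.77]
```

View pics/w21.png

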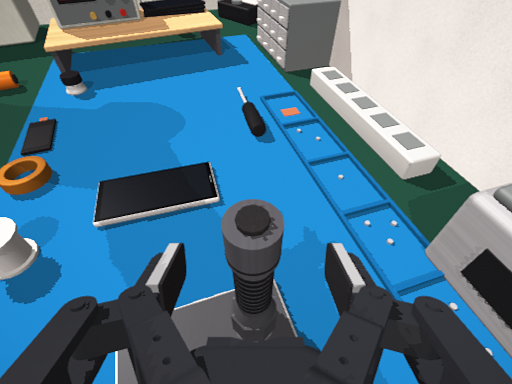

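View pics/t21c.png

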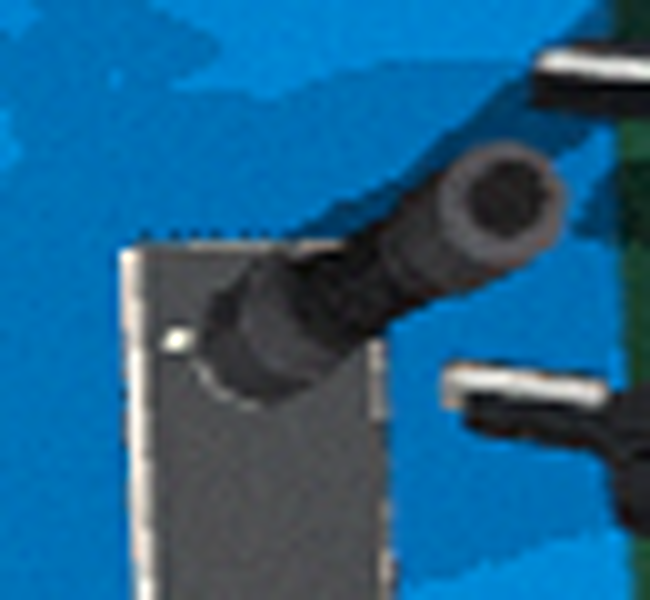

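The torch stands by itself with the jaws clear on both sides. Its button moved slightly, from (520,195) to (505,193) in the crop, as it settled flat. I back off along the fingers.

Request:
arm_command(deltas=[[1, 0, 0, -0.08, 0, 0, 0], [1, 0, 0, -0.22, 0, 0, 0], [1, 0, 0, -0.42, 0, 0, 0], [1, 0, 0, -0.62, 0, 0, 0], [1, 0.15, 0, -0.75, 0, 0, 0], [1, 0.3, 0, -0.8, 0, 0, 0], [1, 0.3, 0, -0.8, 0, 0, 0]])

```text
clock: 25.22
position: [0.58, -0.3811, 0.2377]
tool_rot: [3.136, -1.087, 1.267]
force: [1.0, -0.4, 0.2]
grip_width: 0.0852
```

Run:
```python
from h import *
s=st();im=cams.grab_frame('scene');cv2.imwrite('pics/s22.png',im);crop(im,140,95,200,155,10,'s22c.png')
im=cams.grab_frame('top');crop(im,385,90,450,150,10,'t22c.png');cv2.imwrite('pics/t22.png',im)
cv2.imwrite('pics/w22.png',cams.grab_frame('wrist'))
```

```text
t 25.23 p [ 0.58   -0.3811  0.2377] r [ 3.1359 -1.0875  1.2671] F [ 1.  -0.4  0.2] M [-0.88  0.28 -0.01] w 0.0852 q [ 0.93  1.02 -0.19  1.09 -0.76  1.66  0.66]
```

View pics/t22c.png

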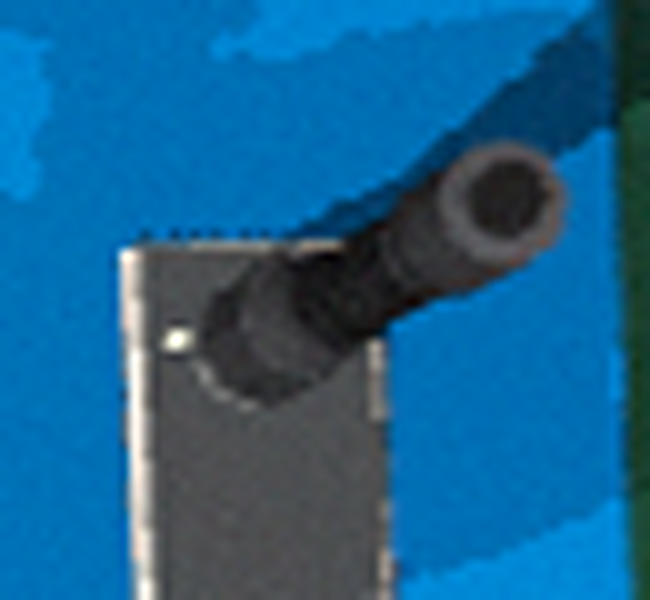

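View pics/s22c.png

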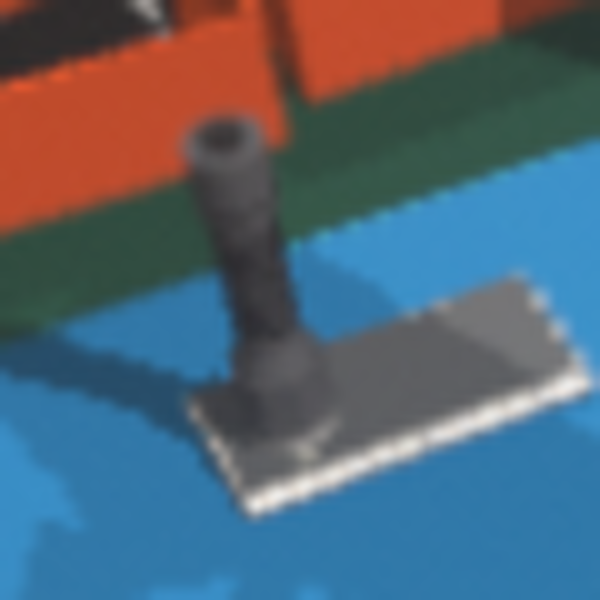

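View pics/t22.png

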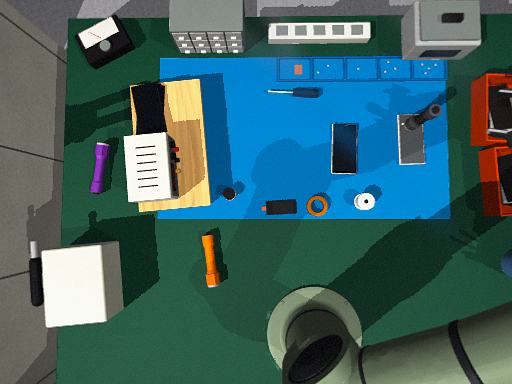

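Run:
```python
from h import *
ct=cams.get_calibration('top');cs=cams.get_calibration('scene')
a=lambda x,y,x0,y0,f=10:(x0+(x+.5)/f-.5,y0+(y+.5)/f-.5)
t=a(507,196,385,90);s_=a(221,133,140,95)
print('tail',two(ct,t,cs,s_),plane(ct,*t,.162),plane(cs,*s_,.162))
ph=np.linspace(0,2*np.pi,200)
for W in [(.610,-.2887),(.610,-.286),(.608,-.286)]:
  for r,z in ((.018,.012),(.016,.158)):
    C=[(W[0]+r*np.cos(p),W[1]+r*np.sin(p),z) for p in ph]
    b=(np.array([proj(ct,x) for x in C])-[385,90]+.5)*10;d=(np.array([proj(cs,x) for x in C])-[140,95]+.5)*10
    print(W,z,'top',b.min(0).round(),b.max(0).round(),'sc',d.min(0).round(),d.max(0).round())
```

```text
tail (array([ 0.60791396, -0.28528505,  0.16291606]), np.float64(0.0004173923597345933)) [ 0.6083635 -0.2859072  0.162    ] [ 0.60757763 -0.28619817  0.162     ]
(0.61, -0.2887) 0.012 top [198. 280.] [322. 401.] sc [239. 391.] [328. 453.]
(0.61, -0.2887) 0.158 top [446. 132.] [575. 257.] sc [173. 113.] [258. 168.]
(0.61, -0.286) 0.012 top [189. 280.] [312. 401.] sc [241. 395.] [330. 457.]
(0.61, -0.286) 0.158 top [436. 132.] [564. 257.] sc [175. 117.] [260. 172.]
(0.608, -0.286) 0.012 top [189. 287.] [313. 408.] sc [246. 393.] [335. 456.]
(0.608, -0.286) 0.158 top [436. 140.] [564. 265.] sc [180. 115.] [265. 170.]
```

View pics/w22.png

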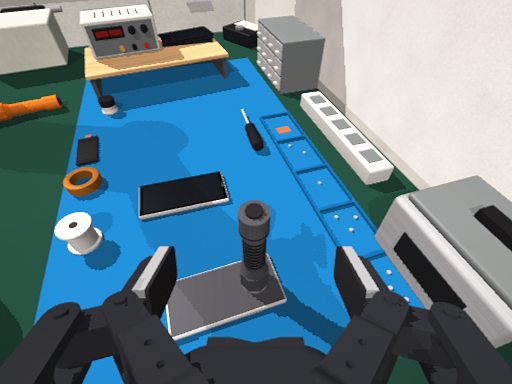

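Run:
```python
from h import *
a=cv2.imread('pics/top0.png');b=cv2.imread('pics/t22.png')
for n,(x,y,w,h) in dict(pb=(325,115,40,65),jar=(220,185,20,20),sd=(262,84,62,16),bat=(258,196,42,22),tape=(302,192,30,28),spool=(350,188,30,26),phone=(392,135,40,32)).items():
    g=lambda i:cv2.Canny(cv2.cvtColor(i,cv2.COLOR_BGR2GRAY),60,150)[y:y+h,x:x+w].astype(np.float32)
    print(n,[round(v,2) for v in cv2.phaseCorrelate(g(a),g(b))[0]])
st(); print(job.job_done())
```

```text
pb [0.06, -0.29]
jar [0.29, -0.11]
sd [0.09, 0.0]
bat [0.41, 0.24]
tape [-2.11, 0.89]
spool [-0.17, 0.57]
phone [-0.57, -0.06]
t 25.38 p [ 0.5791 -0.3812  0.2344] r [-3.1387 -1.0887  1.2592] F [-0.4  0.3 -0.2] M [-0.91  0.26  0.04] w 0.0855 q [ 0.93  1.02 -0.19  1.09 -0.76  1.65  0.66]
the job is handed in; nothing more can be done
None
```

I handed the job in at 25.4 s of the 69 s allowed. The torch stands by itself, lens down, over the phone's camera window, with the gripper open and well clear.

I drew the dark torch out by its head, laid it on the open mat and let go. Then I gripped it by the tail, tipped it up on its rim until upright, and carried it to the phone. It went down with about 5 N of contact force before I released it.

**Last checks**
- **Window:** its ring should be fully covered. The rim seen from above puts the torch within about 2 mm of the window's centre. The free-standing tail suggests about 3 mm off, in another direction. Up to about 6 mm would still cover it.
- **Phone:** it stayed where it was, to within a pixel.
- **Other things:** all matched the first picture to within a pixel except the tape. An automatic comparison gave the tape about a 2 px shift (roughly 6 mm). The pictures show no visible move and the arm never went near it, so I put that down to a changed shadow.

**During tipping**
- **Rim contact:** the torch slipped about 3° in the jaws and the rim slid about 5 mm on the mat. Around 20° the force reading was too small to tell whether the rim was touching, so it may have lifted off briefly there. I lowered the arm until contact showed again.
- **Force and tilt:** the highest wrist force I read was 19 N. The torch went about 2° past upright, and I corrected that before lifting it.

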